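# Sort the potting counter and bolt the seed box

## Robot

A 7-joint arm with a two-finger parallel gripper is mounted at the origin on the work surface. World frame = base frame: x ahead of the robot, y to its left, z up, the work surface at z = 0. Lengths are in mm, angles in rad, forces in N, time in s.
With the tool pointing down it reaches from about 400 to 925 mm from the base axis. Payload 4.1 kg.
Tool frame: the origin (TCP) lies at the centre of the arm's flange, where the gripper is bolted on; the fingertips stand 173 mm ahead of it and the grasp point (between the pads) lies 155 mm ahead of it; z points along the fingers, y is the line along which they close (so a half turn about z gives the same grasp; the last joint's range is limited). The gripper opens to 85 mm and grips with 20 to 120 N. Pads are 22 mm wide; open, the fingers measure 114 mm over their backs; the gripper's body (76 mm by 85 mm) begins 54 mm behind the grasp point. The pads swing forward as they close: fully open they stand 13 mm farther back than shut.
Start: joints at [-0.099, 0.398, 0.045, 1.537, -0.019, 1.207, -0.051], TCP at [650.014, 0.032, 404.747] pointing down, gripper open.
Joint ranges: [-2.82, 2.82], [-0.49, 2.23], [-1.37, 1.46], [0, 2.46], [-1.36, 4.5], [0.23, 2], [-2.94, 2.94]. Speed limits (rad/s): [2.57, 2.57, 3.14, 3.14, 3.14, 3.14, 3.14].

## Interface

Orientations are given as a 3x3 rotation matrix whose columns are the frame's x, y, z axes.
In Python, from rig import * gives the robot as it stands.
- The arm moves only by the tool drive_tool, never from a script. Its argument "motion" is a list of rows, each an object of numbers: "dx", "dy", "dz": the shift along the world's x, y, z in units of 0.04 m (1.0 is 0.04 m); "wx", "wy", "wz": the turn, a rotation vector about the world's x, y, z in units of 45 degrees (1.0 is 45 degrees); "hand": the opening, from -1 (shut) to 1 (fully open). A call has 1 to 12 rows; each row shifts and turns the commanded pose from where the row before left it; what a row does not reach is not made up. A row lasts 1/12 s, in which the tool goes at most 41.7 mm and 7.16 degrees, less where a joint would pass 70% of its speed; a pose out of reach is approached as far as the arm can. A call with a number of a shift or a turn outside -1 to 1 is refused whole. A call with a gripper value outside its range is refused whole. The fingers move at their own pace and stop on an object; "newtons" is the grip in N (left out, the last holds). Time passes only in rows, so rows that do not move let the fingers close. It gives the time, the measured TCP pose, the force, the opening and the grip force at its end, in the units of the state.
- observe(): the state, without advancing time (a new reading comes with each control period).
- snapshot(name): name is "scene" or "side" or "wrist"; returns the picture (420x560x3 uint8, red, green, blue); there is no depth.
- camera_model(name): a dict with "camera_matrix" (3x3 intrinsics, pixels), "extrinsics" (4x4, takes a point from world to camera coordinates). Camera axes: x right, y down, z forward; pixel columns grow to the right and rows downward; lengths in mm; the calibration is good to about 2 mm. A picture is of the moment at which its call begins: read the wrist's pose just before it. camera_model takes no time and is no camera call; for the wrist camera it gives the pose at the moment of the call.
- hand_in(): hands the job in; it is judged then, once.
Trained networks look in the newest picture that a camera, given by its name, has taken for a name from the list of things; names that differ only in an ending like _2 or _b are one class to them, and where a whole thing is asked for, a point or a joint stands for the part that bears it (a point fixed in the world has none). Each returns a list of dicts, best first, with "score" (0 to 1); they miss things now and then, are a little off and sometimes report something else, mostly with a low value. They report only what shows in the picture. A call takes as long as a camera call. They do not tell look-alikes from the thing itself.
- silhouettes(camera, thing): "pixels" (420x560 bool, what is visible of it) and "xy" ([column, row] in pixels, amid what is visible of it).
The state is a dict: "clock": time; "q": joint angles; "joint_velocities": joint speeds; "tau": joint torques, N m; "tcp_pos": TCP position; "orientation": TCP orientation; "force": force on the tool from outside, world axes, zero at the start; "wrist_torque": the same for the moment, N m; "finger_gap": finger opening in mm; "gripper_force": force on a finger pad.
Only numpy, scipy, OpenCV 4.12 (cv2) and the standard library are available. Lean on these libraries where they do the work, as an engineer would, in place of code of your own. Each camera call takes 0.05 s, during which the arm holds its last target. There are 200 camera calls.

## Task

Tidy the potting counter: draw the bolt of the seed box fully back, raise the lid until it stands well open and put every seed tin inside, lay every cedar plant marker flat and lengthwise in the shallow steel tray, and put every terracotta pot foot into the slatted wooden crate. With all the tins in, shut the lid fully and only then slide the bolt fully home through its keeper; never have the bolt in the keeper while the lid is up. Leave the glass cloche, the mister and the hand fork where they are.

Things in the scene. Friction and masses are not known exactly. Their poses are not given: they have to be found in the camera images.
- seedbox: fixed grey plastic seed box, outside 150 (x) x 190 (y) x 70 (z) mm, walls and floor 5 mm. Origin: centre of its underside, z up, -x the front, towards the robot. A front ledge 42 mm deep (top 50 mm up) carries a steel barrel bolt along y at x = -98 mm, 60 mm up, in two guides 66 mm high at y = -76 and +22 mm. White lid, 8 mm thick, on the rim, hinged on the far (+x) rim
- bolt (a joint): travel of the barrel bolt, m: 0 = drawn fully back; it enters the keeper at 0.014; 0.045 = fully home at its stop. It slides towards the box's +y to lock (friction about 1.5 N) and stays where left. The keeper is a 12 mm wide steel loop on the lid's front edge at the box's y = +60 mm, its top 78 mm up
- bolt_knob (a point): point on the bolt's upright round steel knob, 12 mm in diameter, 45 mm tall, whose top is 105 mm above the counter; the point is on its axis, 11 mm below the top. It lies at the box's x = -98 mm, y = -55 mm + bolt value; the lid's front edge is 21 mm behind it
- lid (a joint): angle of the lid, rad: 0 = shut, 1.57 = upright, stop at 1.9. A stiff hinge: the lid stays at any angle (about 2 to 3 N at the knob to move it)
- lid_knob (a point): grip point in the black block knob on the lid near its front edge: 24 mm wide along the box's y, 16 mm the other way, 40 mm tall; the point is 13 mm below its top. With the lid shut it is at the box's x = -45, y = 0, z = 105 mm; it turns with the lid (its x points from front edge to hinge, y along the hinge, z out of the lid's outer face)
- lid_hinge (a point): middle of the lid's hinge line, at the box's x = 75, y = 0, z = 70 mm; the line runs along the box's y
- tray: shallow steel marker tray fixed to the counter, outside 110 (x) x 180 (y) x 28 (z) mm, walls 4 mm. Origin: centre of its underside. May be on either of two places
- crate: deeper slatted wooden crate fixed to the counter, outside 110 (x) x 180 (y) x 52 (z) mm, walls 5 mm. Origin: centre of its underside. May be on either of two places
- foot0: terracotta pot foot (a small stepped riser for under flower pots): bounding size 70 (x) x 28 (y) x 28 (z) mm; the heel, the 24 mm at its -x end, is 28 mm high, the rest 16 mm high; about 90 g; origin at the middle of the bounding size, 14 mm above its underside. May be absent
- foot1: terracotta pot foot (a small stepped riser for under flower pots): bounding size 70 (x) x 28 (y) x 28 (z) mm; the heel, the 24 mm at its -x end, is 28 mm high, the rest 16 mm high; about 90 g; origin at the middle of the bounding size, 14 mm above its underside. May be absent
- marker0: flat cedar plant marker, 130 (x) x 24 (y) x 8 (z) mm, pointed at +x, lying flat at the start, about 20 g; origin at its middle. May be absent
- marker1: flat cedar plant marker, 130 (x) x 24 (y) x 8 (z) mm, pointed at +x, lying flat at the start, about 20 g; origin at its middle. May be absent
- marker2: flat cedar plant marker, 130 (x) x 24 (y) x 8 (z) mm, pointed at +x, lying flat at the start, about 20 g; origin at its middle. May be absent
- tin0: rectangular aluminium seed tin, 52 (x) x 34 (y) x 44 (z) mm, about 80 g, z up at the start; origin at its middle. May be absent
- tin1: rectangular aluminium seed tin, 52 (x) x 34 (y) x 44 (z) mm, about 80 g, z up at the start; origin at its middle. May be absent
- cloche: bystander: green glass cloche, a dome 120 mm across and 158 mm tall; origin: centre of its underside
- mister: bystander: stainless steel mister, 68 mm across, 143 mm tall; origin: centre of its underside
- fork: bystander: hand fork with a black rubber grip, 255 mm long, lying along its x (tines at +x), 25 mm high; origin: on its underside, near the middle of its length
Mind the look-alikes: they are no part of the job. Leave any red look-alike of the tin1 alone.

How it is judged (in metres and radians):
On the way, in this order (a step that is already met when the one before it is completed fails the run):
1. the bolt is drawn fully back (under 6 mm) with the lid still shut (value of joint bolt below 0.006 m and value of joint lid below 0.15 rad), for 0.2 s.
2. the lid stands open (over 1 rad) (value of joint lid above 1 rad), for 0.2 s.
3. all seed tins are inside the seed box (x of tin0 in the frame of seedbox between -0.066 and 0.066 m and y of tin0 in the frame of seedbox between -0.086 and 0.086 m and z of each of tin0, tin1 in the frame of seedbox below 0.055 m and x of tin1 in the frame of seedbox between -0.066 and 0.066 m and y of tin1 in the frame of seedbox between -0.086 and 0.086 m), for 0.2 s.
4. the lid is shut (under 0.05 rad) over all the tins (all of step 3 and value of joint lid below 0.05 rad), for 0.2 s.
5. the bolt is home in its keeper (over 40 mm) (value of joint bolt above 0.04 m and value of joint lid below 0.05 rad), for 0.2 s.
At the end, for the whole second after the job is handed in: lid under 0.05 rad, bolt over 40 mm; tins in the box; markers in the tray, within 47 (x) and 30 mm (y) of its middle, under 26 mm high, flat within 0.45 rad, within 0.75 rad of lengthwise; pot feet in the crate, within 45 and 82 mm of its middle, under 55 mm high; all at rest (all of step 3 and all of step 5 and x of marker0 in the frame of tray between -0.047 and 0.047 m and y of marker0 in the frame of tray between -0.03 and 0.03 m and z of each of marker0, marker1, marker2 in the frame of tray below 0.026 m and angle between the x axis of each of marker0, marker1, marker2 and the y axis of tray, either way round below 0.75 rad and angle between the z axis of each of marker0, marker1, marker2 and the z axis of tray, either way round below 0.45 rad and x of marker1 in the frame of tray between -0.047 and 0.047 m and y of marker1 in the frame of tray between -0.03 and 0.03 m and x of marker2 in the frame of tray between -0.047 and 0.047 m and y of marker2 in the frame of tray between -0.03 and 0.03 m and x of foot0 in the frame of crate between -0.045 and 0.045 m and y of foot0 in the frame of crate between -0.082 and 0.082 m and z of each of foot0, foot1 in the frame of crate below 0.055 m and x of foot1 in the frame of crate between -0.045 and 0.045 m and y of foot1 in the frame of crate between -0.082 and 0.082 m and linear speed of each of tin0, marker0, foot0, tin1, marker1, foot1, marker2 below 0.03 m/s); the robot touches nothing.
It fails at once if the bolt is in the keeper (over 14 mm) while the lid is up (over 0.15 rad) (value of joint bolt above 0.014 m and value of joint lid above 0.15 rad).
It fails at once if the cloche is shifted by more than 30 mm (distance of cloche from where it was at the start of the episode above 0.03 m).
It fails at once if the mister is shifted by more than 30 mm (distance of mister from where it was at the start of the episode above 0.03 m).
It fails at once if the fork is shifted by more than 30 mm (distance of fork from where it was at the start of the episode above 0.03 m).
Of tin0, tin1 only 1 to 2 are there at a start; the rules pass over those that are not, and their reading is None.
Of marker0, marker1, marker2 only 2 to 3 are there at a start; the rules pass over those that are not, and their reading is None.
Of foot0, foot1 only 1 to 1 are there at a start; the rules pass over those that are not, and their reading is None.
At some moment in a run one of tin0, marker0, foot0, tin1, marker1, foot1, marker2 may be knocked a few centimetres aside while the robot is not near it.
Once in a run the grip may slacken for a moment while it holds something.
It also fails if it takes over 210 s, if anything falls off the work surface, if the arm or the gripper's body presses on something with over 40 N, if the wrist force passes 120 N, or if a joint passes its speed limit or range.

## Working session

There is one attempt and no reset: what is moved stays moved. The work goes in short steps, Python scripts to look and compute and a tool call to move; the robot and the scene stay as the last step left them, time stands still between calls to the robot, and variables do not carry over. Pictures are saved under pics/ and viewed, at most 14 in all, crops included, and the job is handed in when it is done.

Besides the shell and the picture viewer there is one more tool, called after ">>>" by a JSON object that holds its "op" and its "data". drive_tool: Moves the arm, as the interface text tells. Shifts and turns lie within -1 to 1; 1 stands for 0.04 m of shift or 45 degrees of turn. Its arguments: {"type":"object","properties":{"motion":{"type":"array"},"newtons":{"type":"number"}},"required":["motion"]}

```bash
ls; mkdir -p pics
python3 - <<'E'
from rig import *
import cv2,numpy as np
for n in ["scene","side","wrist"]:
    im=snapshot(n); cv2.imwrite(f"pics/{n}0.png",im[:,:,::-1])
    m=camera_model(n); print(n,np.round(m["camera_matrix"],1).tolist(),np.round(m["extrinsics"],3).tolist())
a=cv2.imread("pics/scene0.png");b=cv2.imread("pics/side0.png")
s=observe();print(s["clock"],s["tcp_pos"],s["finger_gap"])
E
```

```text
pics
scene [[474.3, 0.0, 282.2], [0.0, 474.3, 203.5], [0.0, 0.0, 1.0]] [[-0.034, 0.999, -0.012, -53.589], [0.847, 0.023, -0.531, -434.402], [-0.53, -0.028, -0.847, 1670.752], [0.0, 0.0, 0.0, 1.0]]
side [[502.8, 0.0, 278.1], [0.0, 502.8, 207.4], [0.0, 0.0, 1.0]] [[0.958, -0.286, -0.02, -513.572], [-0.186, -0.566, -0.803, 217.169], [0.218, 0.773, -0.595, 1199.851], [0.0, 0.0, 0.0, 1.0]]
wrist [[315.4, 0.0, 280.3], [0.0, 315.4, 212.0], [0.0, 0.0, 1.0]] [[1.0, -0.0, -0.0, -649.778], [-0.0, -0.958, 0.285, -37.04], [-0.001, -0.285, -0.958, 379.33], [0.0, 0.0, 0.0, 1.0]]
0.15 [6.49777720e+02 5.04191212e-02 4.03891352e+02] 85.24407041040772
```

View pics/scene0.png

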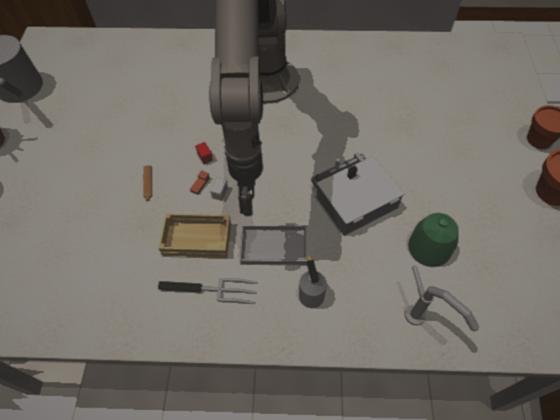

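View pics/side0.png

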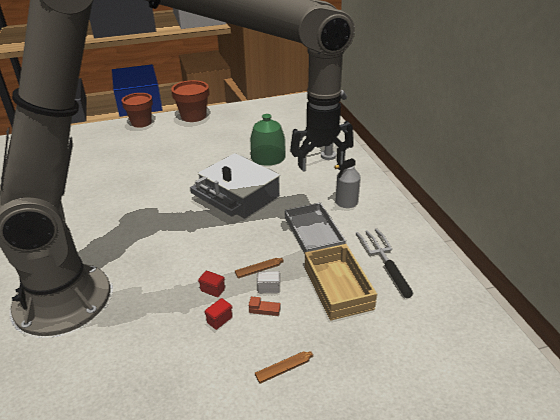

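The scene view shows the crate (195,235), tray (275,245), box (357,190), a marker (148,182) and a red tin (204,152). The side view adds the aluminium tin (268,281), foot (264,307), markers (259,267) and (284,366), and two red look-alike tins (212,283) and (219,313). I'll fit poses from the silhouettes.

```bash
cat > h.py <<'E'
from rig import *
import cv2,numpy as np
from scipy.optimize import minimize
def cor(x0,x1,y0,y1,z0,z1): return np.array([[x,y,z] for x in(x0,x1) for y in(y0,y1) for z in(z0,z1)],float)
SH={"tin":[cor(-26,26,-17,17,0,44)],
"marker":[np.array([[x,y,z] for z in(0,8) for x,y in[(-65,-12),(-65,12),(45,12),(45,-12),(65,3),(65,-3)]],float)],
"foot":[cor(-35,-11,-14,14,0,28),cor(-35,35,-14,14,0,16)],
"tray":[cor(-55,55,-90,90,0,28)],"crate":[cor(-55,55,-90,90,0,52)],
"seedbox":[cor(-75,75,-95,95,0,78),cor(-117,-75,-95,95,0,50)]}
def proj(P,m):
    E=m["extrinsics"];K=m["camera_matrix"]
    c=np.c_[P,np.ones(len(P))]@np.array(E).T[:,:3]; u=c@np.array(K).T
    return u[:,:2]/u[:,2:]
def ray(px,m,z):
    E=np.array(m["extrinsics"]);R,t=E[:3,:3],E[:3,3];o=-R.T@t
    d=R.T@np.linalg.solve(np.array(m["camera_matrix"]),[px[0],px[1],1.]); return (o+d*(z-o[2])/d[2])[:2]
def place(P,p,z=0):
    c,s=np.cos(p[2]),np.sin(p[2]);R=np.array([[c,-s,0],[s,c,0],[0,0,1]])
    return P@R.T+[p[0],p[1],z]
def draw(kind,p,m,z=0):
    o=np.zeros((420*4,560*4),np.uint8)
    for P in SH[kind]:
        cv2.fillConvexPoly(o,cv2.convexHull(np.round(proj(place(P,p,z),m)*4+1.5).astype(np.int32)),255)
    return cv2.resize(o,(560,420),interpolation=cv2.INTER_AREA)/255.
def fit(kind,obs,p0=None,z=0,yaws=None):
    """obs: list of (mask, cammodel)"""
    def cost(p):
        v=0
        for M,m in obs:
            D=draw(kind,p,m,z);v+=1-np.minimum(D,M).sum()/max(1,np.maximum(D,M).sum())
        return v/len(obs)
    M,m=obs[0]
    if p0 is None:
        r,c=np.nonzero(M);p0=ray((c.mean(),r.mean()),m,z+12)
    best=None
    for y in (yaws if yaws is not None else np.arange(0,2*np.pi,np.pi/6)):
        q=np.array([p0[0],p0[1],y])
        r=minimize(cost,q,method="Nelder-Mead",options=dict(initial_simplex=[q,q+[15,0,0],q+[0,15,0],q+[0,0,.3]],maxfev=70,xatol=.1,fatol=1e-4))
        if best is None or r.fun<best.fun:best=r
    return best.x,best.fun
E
python3 - <<'E'
from h import *
import pickle
S={}
for n in ["side","scene"]:
    im=snapshot(n);m=camera_model(n)
    for k in ["tin0","marker0","foot0","tray","crate","seedbox","cloche","mister","fork"]:
        for s in silhouettes(n,k):
            M=s["pixels"]
            if s["score"]<.3 or M.sum()<20: continue
            S.setdefault(k,[]).append((n,M,s["xy"]))
            print(n,k,round(s["score"],2),np.round(s["xy"]).tolist(),int(M.sum()),np.round(im[M].mean(0)).tolist(),np.round(ray(s["xy"],m,12)).tolist())
pickle.dump(S,open("S.pkl","wb"))
C={n:camera_model(n) for n in["side","scene"]}
for k in ["tray","crate","seedbox"]:
    o=[(M,C[n]) for n,M,_ in S[k]]
    print(k,[np.round(fit(k,[q],yaws=[-.4,0,.4]if k!="seedbox" else [-1,-.5,0,.5,1])[0],2).tolist() for q in o],fit(k,o,yaws=[-.4,0,.4] if k!="seedbox" else [-1,-.5,0,.5,1]))
for k in ["tin0","marker0","foot0"]:
    for n,M,xy in S[k]:
        if n=="side": x,f=fit(k[:-1],[(M,C[n])]);print(k,np.round(xy),np.round(x,2),round(f,3))
print(observe()["clock"])
E
```

```text
side tin0 0.69 [218.0, 313.0] 588 [134.0, 45.0, 42.0] [343.0, -167.0]
side tin0 0.65 [268.0, 281.0] 521 [154.0, 150.0, 145.0] [479.0, -106.0]
side tin0 0.58 [215.0, 282.0] 532 [124.0, 49.0, 45.0] [356.0, -68.0]
side marker0 0.97 [285.0, 366.0] 712 [144.0, 97.0, 59.0] [447.0, -349.0]
side marker0 0.62 [258.0, 270.0] 350 [124.0, 84.0, 53.0] [467.0, -62.0]
side foot0 0.71 [264.0, 308.0] 470 [142.0, 82.0, 61.0] [447.0, -184.0]
side tray 0.88 [313.0, 227.0] 1894 [121.0, 119.0, 117.0] [653.0, 59.0]
side crate 0.92 [342.0, 281.0] 3710 [144.0, 122.0, 82.0] [649.0, -159.0]
side seedbox 0.94 [236.0, 184.0] 3824 [125.0, 124.0, 122.0] [498.0, 329.0]
side cloche 0.94 [267.0, 142.0] 1466 [61.0, 88.0, 62.0] [661.0, 559.0]
side mister 0.89 [349.0, 186.0] 1056 [95.0, 93.0, 89.0] [825.0, 212.0]
side fork 0.73 [396.0, 276.0] 450 [66.0, 64.0, 61.0] [780.0, -184.0]
scene tin0 0.49 [208.0, 153.0] 226 [103.0, 40.0, 38.0] [339.0, -166.0]
scene marker0 0.74 [147.0, 184.0] 280 [109.0, 80.0, 58.0] [460.0, -338.0]
scene foot0 0.54 [356.0, 187.0] 3404 [131.0, 127.0, 125.0] [454.0, 290.0]
scene foot0 0.5 [199.0, 
[... 667 characters left out ...]
5]] (array([6.53133999e+02, 5.37511092e+01, 3.26837824e-02]), np.float64(0.09374041281589529))
crate [[637.12, -165.28, -0.01], [637.85, -164.12, -0.02]] (array([ 6.37407832e+02, -1.64600670e+02, -1.22441295e-02]), np.float64(0.024742076508016464))
seedbox [[506.76, 294.76, 0.55], [500.37, 290.57, 0.55]] (array([501.56835477, 290.65488555,   0.54220881]), np.float64(0.07642810301795067))
tin0 [218. 313.] [ 345.37 -178.31    0.56] 0.1
tin0 [268. 281.] [ 477.47 -118.4     2.76] 0.081
tin0 [215. 282.] [346.85 -81.04   2.38] 0.091
marker0 [285. 366.] [ 4.4984e+02 -3.4133e+02  1.8000e-01] 0.067
marker0 [258. 270.] [474.96 -42.24   6.43] 0.209
foot0 [264. 308.] [ 449.68 -180.76    5.83] 0.068
1.15
```

One aluminium tin, one foot and two markers show up. The red tins at (219,313) and (212,283) are look-alikes, so I leave them. Next I move over the box to measure it from close by.

>>> {"op": "drive_tool", "data": {"motion": [{"dx": -0.55, "dy": 0.83, "wz": 0.086}, {"dx": -0.55, "dy": 0.83, "wz": 0.086}, {"dx": -0.55, "dy": 0.83, "wz": 0.086}, {"dx": -0.55, "dy": 0.83, "wz": 0.086}, {"dx": -0.55, "dy": 0.83, "wz": 0.086}, {"dx": -0.55, "dy": 0.83, "wz": 0.086}, {"dx": -0.55, "dy": 0.83, "wz": 0.086}, {"dx": -0.55, "dy": 0.83, "wz": 0.086}, {"dx": 0}, {"dx": 0}]}}

```text
$.motion[0]: bad value
```

Run:
```python
from h import *
im=snapshot("wrist");m=camera_model("wrist");cv2.imwrite("pics/w1.png",im[:,:,::-1])
s=observe();print(np.round(s["tcp_pos"],1),np.round(s["orientation"],3).tolist())
r=silhouettes("wrist","seedbox")
for q in r: print(q["score"],q["xy"],q["pixels"].sum())
print(fit("seedbox",[(r[0]["pixels"],m)],yaws=[.3,.54,.8]))
for k in["bolt_knob","lid_knob"]:
    for q in silhouettes("wrist",k): print(k,q["score"],q["xy"],q["pixels"].sum())
C=camera_model("scene");snapshot("scene");b=cv2.imwrite("pics/s1.png",snapshot("scene")[:,:,::-1])
for k in ["tin0","marker0","foot0"]:
    for q in silhouettes("scene",k):
        if q["score"]>.3 and q["pixels"].sum()<900: print(k,round(q["score"],2),np.round(q["xy"]),*fit(k[:-1],[(q["pixels"],C)]))
```

```text
[650.    0.  404.8] [[-0.0, 1.0, 0.0], [1.0, 0.0, 0.0], [0.0, 0.0, -1.0]]
0.79 [87.3, 8.6] 2116
(array([487.93865224, 275.92555712,  -2.8833676 ]), np.float64(0.28072666541028457))
tin0 0.54 [218. 189.] [ 475.64374008 -117.16216509    2.90671222] 0.1479471365638766
marker0 0.52 [147. 185.] [ 451.55662613 -340.64389932    6.46279206] 0.09593216365128365
foot0 0.8 [200. 182.] [ 447.85757392 -179.39664924    2.85181016] 0.13036193029490606
foot0 0.71 [338. 165.] [361.61615418 256.7197697    2.17399531] 0.6207496727839816
```

View pics/w1.png

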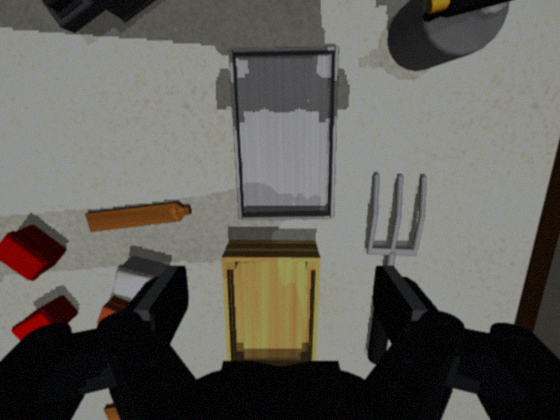

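View pics/s1.png

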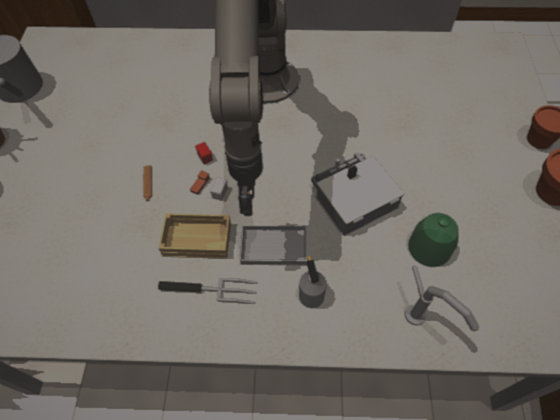

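The wrist view shows the tray, crate, fork, marker (135,215), tin and the red look-alikes. The call was refused, so I'll give every key in each row.

>>> {"op": "drive_tool", "data": {"motion": [{"dx": -0.6, "dy": 0.58, "dz": 0, "wx": 0, "wy": 0, "wz": -0.131, "hand": 1}, {"dx": -0.6, "dy": 0.58, "dz": 0, "wx": 0, "wy": 0, "wz": -0.131, "hand": 1}, {"dx": -0.6, "dy": 0.58, "dz": 0, "wx": 0, "wy": 0, "wz": -0.131, "hand": 1}, {"dx": -0.6, "dy": 0.58, "dz": 0, "wx": 0, "wy": 0, "wz": -0.131, "hand": 1}, {"dx": -0.6, "dy": 0.58, "dz": 0, "wx": 0, "wy": 0, "wz": -0.131, "hand": 1}, {"dx": -0.6, "dy": 0.58, "dz": 0, "wx": 0, "wy": 0, "wz": -0.131, "hand": 1}, {"dx": -0.6, "dy": 0.58, "dz": 0, "wx": 0, "wy": 0, "wz": -0.131, "hand": 1}, {"dx": -0.6, "dy": 0.58, "dz": 0, "wx": 0, "wy": 0, "wz": -0.131, "hand": 1}, {"dx": -0.6, "dy": 0.58, "dz": 0, "wx": 0, "wy": 0, "wz": -0.131, "hand": 1}, {"dx": -0.6, "dy": 0.58, "dz": 0, "wx": 0, "wy": 0, "wz": -0.131, "hand": 1}, {"dx": 0, "dy": 0, "dz": 0, "wx": 0, "wy": 0, "wz": 0, "hand": 1}, {"dx": 0, "dy": 0, "dz": 0, "wx": 0, "wy": 0, "wz": 0, "hand": 1}]}}

```text
clock: 2.6
tcp_pos: [408.7, 233.6, 405.1]
orientation: [[0.854, 0.52, 0.001], [0.52, -0.854, 0.0], [0.001, 0.0, -1.0]]
force: [0.1, -0.5, 0.3]
finger_gap: 85.3
gripper_force: 0.0
```

Run:
```python
from h import *
im=snapshot("wrist");m=camera_model("wrist");cv2.imwrite("pics/w2.png",im[:,:,::-1])
s=observe();print(np.round(s["tcp_pos"],1),np.round(s["orientation"],3).tolist())
for k,z in[("bolt_knob",105),("lid_knob",118)]:
    for q in silhouettes("wrist",k)[:3]: print(k,q["score"],q["xy"],q["pixels"].sum(),ray(q["xy"],m,z))
C=camera_model("scene");cv2.imwrite("pics/s2.png",cv2.resize(snapshot("scene")[130:270,80:430,::-1],(800,320)))
r=silhouettes("scene","seedbox");print(fit("seedbox",[(r[0]["pixels"],C)],yaws=[.3,.54,.8]))
for k in ["tin0","marker0","foot0"]:
    for q in silhouettes("scene",k):
        if q["score"]>.3 and q["pixels"].sum()<900: print(k,round(q["score"],2),np.round(q["xy"]),*fit(k[:-1],[(q["pixels"],C)]))
```

```text
[409.9 232.2 405. ] [[0.855, 0.518, 0.001], [0.518, -0.855, -0.0], [0.001, 0.001, -1.0]]
bolt_knob 0.74 [275.0, 183.1] 1080 [424.10269921 245.56220409]
lid_knob 0.72 [279.0, 81.2] 36838 [495.18168568 284.3393956 ]
(array([499.188082  , 290.428143  ,   0.55070121]), np.float64(0.03911277614344266))
tin0 0.67 [219. 189.] [ 4.76600204e+02 -1.15813386e+02 -1.94845715e-01] 0.12364186656893228
tin0 0.66 [205. 152.] [ 341.27442537 -180.53107443    0.44204058] 0.20554188974099252
tin0 0.58 [237. 154.] [348.20056007 -79.98488286   2.33779138] 0.12071638089332981
marker0 0.78 [245. 193.] [ 4.76228334e+02 -4.05558000e+01  1.39785051e-01] 0.1427409409356878
marker0 0.5 [148. 184.] [ 4.51536127e+02 -3.40739674e+02  1.77462562e-01] 0.11391247550620509
foot0 0.63 [199. 179.] [ 4.50627183e+02 -1.80429735e+02 -4.04281375e-01] 0.09635662468649708
foot0 0.58 [337. 165.] [361.48867254 260.05345187   2.09160668] 0.6271243775709028
```

View pics/w2.png

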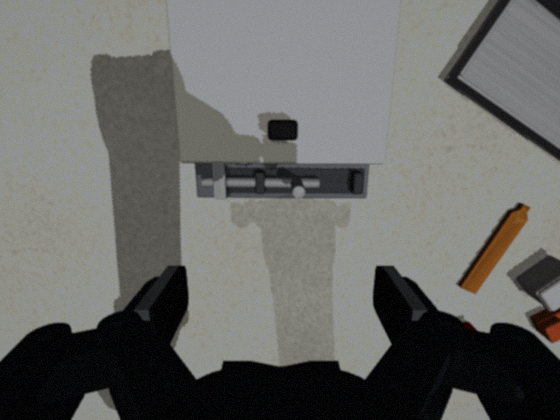

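View pics/s2.png

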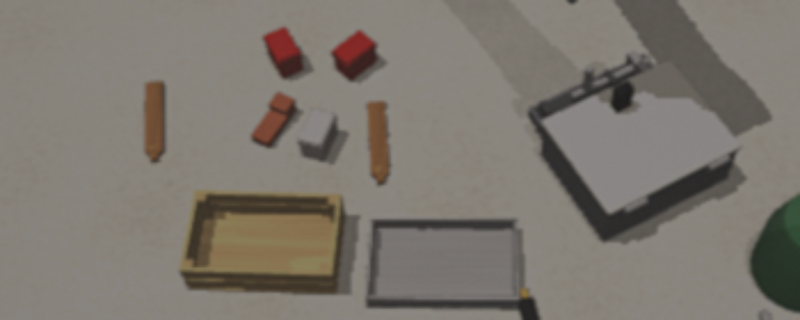

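The wrist view shows the bolt knob top at (299,191), lid knob top at (283,130) and keeper at (220,180), so the bolt is home. In the scene crop the only grey tin is at (318,133), the foot is at (273,118) and the two markers are at (153,120) and (378,140). The red blocks at (283,52) and (354,55) are the look-alikes. The grey one fits "aluminium", so that is the tin to take.

Run:
```python
from h import *
m=camera_model("wrist")
b=ray((299,191),m,105);l=ray((283,130),m,118);k=ray((220,180),m,78)
# lid front edge corners at z=78
e1=ray((181,163),m,78);e2=ray((383,163),m,78)
print("bolt",b,"lid",l,"keeper",k,e1,e2)
y=np.arctan2(*(e1-e2)[::-1])-np.pi/2
print("yaw",y)
c,s=np.cos(y),np.sin(y);R=np.array([[c,-s],[s,c]])
print("box from lid knob",l-R@[-45,0], "from edge",(e1+e2)/2-R@[-77,0], "edge len",np.linalg.norm(e1-e2))
o=l-R@[-45,0]
print("bolt in box",R.T@(b-o),"keeper",R.T@(k-o))
```

```text
bolt [429.41809379 223.07949884] lid [466.77324672 262.07238527] keeper [395.5147256  288.68954433] [391.0276546  327.57753956] [488.35395401 165.1041187 ]
yaw 0.5397052626803394
box from lid knob [505.37695479 285.19712794] from edge [505.7460381  285.90983326] edge len 189.3938252440987
bolt in box [-97.08328629 -14.25426011] keeper [-92.45173761  59.45235561]
```

>>> {"op": "drive_tool", "data": {"newtons": 40, "motion": [{"dx": 0.09, "dy": -0.035, "dz": -0.75, "wx": 0, "wy": 0, "wz": 0, "hand": 1}, {"dx": 0.09, "dy": -0.035, "dz": -0.75, "wx": 0, "wy": 0, "wz": 0, "hand": 1}, {"dx": 0.09, "dy": -0.035, "dz": -0.75, "wx": 0, "wy": 0, "wz": 0, "hand": 1}, {"dx": 0.09, "dy": -0.035, "dz": -0.75, "wx": 0, "wy": 0, "wz": 0, "hand": 1}, {"dx": 0.09, "dy": -0.035, "dz": -0.75, "wx": 0, "wy": 0, "wz": 0, "hand": 1}, {"dx": 0, "dy": 0, "dz": 0, "wx": 0, "wy": 0, "wz": 0, "hand": 1}, {"dx": 0, "dy": 0, "dz": 0, "wx": 0, "wy": 0, "wz": 0, "hand": -1}, {"dx": 0, "dy": 0, "dz": 0, "wx": 0, "wy": 0, "wz": 0, "hand": -1}, {"dx": 0, "dy": 0, "dz": 0, "wx": 0, "wy": 0, "wz": 0, "hand": -1}, {"dx": 0, "dy": 0, "dz": 0, "wx": 0, "wy": 0, "wz": 0, "hand": -1}, {"dx": 0, "dy": 0, "dz": 0, "wx": 0, "wy": 0, "wz": 0, "hand": -1}, {"dx": 0, "dy": 0, "dz": 0, "wx": 0, "wy": 0, "wz": 0, "hand": -1}]}}

```text
clock: 4.0
tcp_pos: [428.2, 225.4, 255.8]
orientation: [[0.857, 0.516, 0.002], [0.516, -0.857, 0.001], [0.002, -0.0, -1.0]]
force: [-0.2, 2.1, 1.5]
finger_gap: 12.2
gripper_force: 0.7
```

>>> {"op": "drive_tool", "data": {"motion": [{"dx": 0.12, "dy": -0.2, "dz": 0, "wx": 0, "wy": 0, "wz": 0, "hand": -1}, {"dx": 0.12, "dy": -0.2, "dz": 0, "wx": 0, "wy": 0, "wz": 0, "hand": -1}, {"dx": 0.12, "dy": -0.2, "dz": 0, "wx": 0, "wy": 0, "wz": 0, "hand": -1}, {"dx": 0.12, "dy": -0.2, "dz": 0, "wx": 0, "wy": 0, "wz": 0, "hand": -1}, {"dx": 0.12, "dy": -0.2, "dz": 0, "wx": 0, "wy": 0, "wz": 0, "hand": -1}, {"dx": 0, "dy": 0, "dz": 0, "wx": 0, "wy": 0, "wz": 0, "hand": -1}, {"dx": 0, "dy": 0, "dz": 0, "wx": 0, "wy": 0, "wz": 0, "hand": -1}, {"dx": 0, "dy": 0, "dz": 0, "wx": 0, "wy": 0, "wz": 0, "hand": -1}]}}

```text
clock: 4.67
tcp_pos: [449.5, 190.7, 255.8]
orientation: [[0.855, 0.519, -0.005], [0.519, -0.855, 0.008], [0.0, -0.01, -1.0]]
force: [-10.3, 13.9, 8.0]
finger_gap: 10.1
gripper_force: 39.9
```

>>> {"op": "drive_tool", "data": {"motion": [{"dx": 0, "dy": 0, "dz": 0, "wx": 0, "wy": 0, "wz": 0, "hand": 1}, {"dx": 0, "dy": 0, "dz": 0, "wx": 0, "wy": 0, "wz": 0, "hand": 1}, {"dx": 0, "dy": 0, "dz": 0, "wx": 0, "wy": 0, "wz": 0, "hand": 1}, {"dx": 0, "dy": 0, "dz": 0, "wx": 0, "wy": 0, "wz": 0, "hand": 1}, {"dx": 0, "dy": 0, "dz": 0.75, "wx": 0, "wy": 0, "wz": 0, "hand": 1}, {"dx": 0, "dy": 0.2, "dz": 1, "wx": 0, "wy": 0, "wz": 0, "hand": 1}, {"dx": -0.3, "dy": 0.3, "dz": 1, "wx": 0, "wy": 0, "wz": 0, "hand": 1}, {"dx": -0.3, "dy": 0.4, "dz": 1, "wx": 0, "wy": 0, "wz": 0, "hand": 1}, {"dx": 0, "dy": 0, "dz": 0, "wx": 0, "wy": 0, "wz": 0, "hand": 1}, {"dx": 0, "dy": 0, "dz": 0, "wx": 0, "wy": 0, "wz": 0, "hand": 1}]}}

```text
clock: 5.5
tcp_pos: [429.7, 220.0, 402.7]
orientation: [[0.856, 0.517, 0.005], [0.517, -0.856, 0.003], [0.006, 0.0, -1.0]]
force: [0.0, 0.1, -1.5]
finger_gap: 85.4
gripper_force: 0.0
```

Run:
```python
from h import *
im=snapshot("wrist");m=camera_model("wrist");cv2.imwrite("pics/w3.png",im[80:230,150:430,::-1])
for q in silhouettes("wrist","bolt_knob")[:2]: print(q["score"],q["xy"],q["pixels"].sum())
o=np.array([504.5,286.,.54])
for b in (0,.0,.045): print(b,proj(place(np.array([[-98,-55+b*1000,105.],[-45,0,118]]),o),m).round(1).tolist())
```

```text
0.64 [289.3, 195.9] 1175
0 [[320.9, 204.9], [255.5, 144.0]]
0.0 [[320.9, 204.9], [255.5, 144.0]]
0.045 [[269.4, 204.8], [255.5, 144.0]]
```

View pics/w3.png

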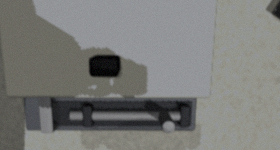

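The knob top now sits at (318,206), against a predicted (321,205) for a fully drawn bolt, so it is back. Next I grip the lid knob.

>>> {"op": "drive_tool", "data": {"newtons": 40, "motion": [{"dx": 0.225, "dy": 0.265, "dz": -0.5, "wx": 0, "wy": 0, "wz": 0, "hand": 1}, {"dx": 0.225, "dy": 0.265, "dz": -1, "wx": 0, "wy": 0, "wz": 0, "hand": 1}, {"dx": 0.225, "dy": 0.265, "dz": -1, "wx": 0, "wy": 0, "wz": 0, "hand": 1}, {"dx": 0.225, "dy": 0.265, "dz": -1, "wx": 0, "wy": 0, "wz": 0, "hand": 1}, {"dx": 0, "dy": 0, "dz": 0, "wx": 0, "wy": 0, "wz": 0, "hand": 1}, {"dx": 0, "dy": 0, "dz": 0, "wx": 0, "wy": 0, "wz": 0, "hand": -1}, {"dx": 0, "dy": 0, "dz": 0, "wx": 0, "wy": 0, "wz": 0, "hand": -1}, {"dx": 0, "dy": 0, "dz": 0, "wx": 0, "wy": 0, "wz": 0, "hand": -1}, {"dx": 0, "dy": 0, "dz": 0, "wx": 0, "wy": 0, "wz": 0, "hand": -1}, {"dx": 0, "dy": 0, "dz": 0, "wx": 0, "wy": 0, "wz": 0, "hand": -1}, {"dx": 0, "dy": 0, "dz": 0, "wx": 0, "wy": 0, "wz": 0, "hand": -1}]}}

```text
clock: 6.52
tcp_pos: [463.5, 264.6, 265.5]
orientation: [[0.856, 0.517, 0.0], [0.517, -0.856, 0.007], [0.004, -0.005, -1.0]]
force: [-6.5, 5.3, 9.5]
finger_gap: 23.0
gripper_force: 42.2
```

```bash
cat > arc.py <<'E'
# TCP displacement for lid angle th with tool rotating about box y by th*frac
from h import *
yaw=.54
ex=np.array([np.cos(yaw),np.sin(yaw),0]);ez=np.array([0,0,1.]);ey=np.cross(ez,ex)
def knob(th): # relative to hinge, in (x,z)
    return (-120*np.cos(th)+35*np.sin(th))*ex+(120*np.sin(th)+35*np.cos(th))*ez
def tcp(th,til): # tool axis from grasp back to TCP: rotates from +z toward +x
    return knob(th)+155*(np.sin(til)*ex+np.cos(til)*ez)
E
python3 - <<'E'
from arc import *
p=tcp(0,0)
print(ey)
for th in (.1,.2,.3,.4,.5,.6,.7,.8,.9,1.0,1.1,1.2):
    til=min(th,.8)
    q=tcp(th,til);print(th,((q-p)/40).round(3),(q+ np.array([504.5,286,70])+75*ex).round());p=q
E
```

```text
[-0.51413599  0.85770868  0.        ]
0.1 [0.42  0.252 0.276] [483. 273. 271.]
0.2 [0.441 0.264 0.226] [500. 284. 280.]
0.3 [0.458 0.275 0.173] [519. 294. 287.]
0.4 [0.471 0.282 0.119] [537. 306. 292.]
0.5 [0.479 0.287 0.063] [557. 317. 294.]
0.6 [0.482 0.289 0.007] [576. 329. 295.]
0.7 [ 0.48   0.288 -0.049] [595. 340. 293.]
0.8 [ 0.473  0.284 -0.104] [614. 352. 288.]
0.9 [0.243 0.146 0.132] [624. 357. 294.]
1.0 [0.253 0.152 0.103] [634. 364. 298.]
1.1 [0.26  0.156 0.073] [644. 370. 301.]
1.2 [0.265 0.159 0.043] [655. 376. 303.]
```

>>> {"op": "drive_tool", "data": {"motion": [{"dx": 0.21, "dy": 0.126, "dz": 0.14, "wx": -0.033, "wy": 0.055, "wz": 0, "hand": -1}, {"dx": 0.21, "dy": 0.126, "dz": 0.136, "wx": -0.033, "wy": 0.055, "wz": 0, "hand": -1}, {"dx": 0.22, "dy": 0.132, "dz": 0.12, "wx": -0.033, "wy": 0.055, "wz": 0, "hand": -1}, {"dx": 0.22, "dy": 0.132, "dz": 0.106, "wx": -0.033, "wy": 0.055, "wz": 0, "hand": -1}, {"dx": 0.23, "dy": 0.137, "dz": 0.09, "wx": -0.033, "wy": 0.055, "wz": 0, "hand": -1}, {"dx": 0.23, "dy": 0.137, "dz": 0.083, "wx": -0.033, "wy": 0.055, "wz": 0, "hand": -1}, {"dx": 0.235, "dy": 0.141, "dz": 0.066, "wx": -0.033, "wy": 0.055, "wz": 0, "hand": -1}, {"dx": 0.235, "dy": 0.141, "dz": 0.053, "wx": -0.033, "wy": 0.055, "wz": 0, "hand": -1}, {"dx": 0.24, "dy": 0.143, "dz": 0.04, "wx": -0.033, "wy": 0.055, "wz": 0, "hand": -1}, {"dx": 0.24, "dy": 0.143, "dz": 0.023, "wx": -0.033, "wy": 0.055, "wz": 0, "hand": -1}]}}

```text
clock: 7.35
tcp_pos: [555.5, 319.8, 298.6]
orientation: [[0.751, 0.517, -0.411], [0.458, -0.856, -0.24], [-0.476, -0.008, -0.879]]
force: [-0.5, 8.2, -5.8]
finger_gap: 23.6
gripper_force: 25.5
```

```bash
python3 -c "
from h import *
s=observe();print(np.round(s['q'],2),s['finger_gap'],s['force'])"
```

```text
[-0.57  0.62 -0.02  1.47 -0.02  1.54 -1.61] 23.596596388443572 [-0.51338768  8.18992601 -5.7625939 ]
```

>>> {"op": "drive_tool", "data": {"newtons": 60, "motion": [{"dx": 0.24, "dy": 0.144, "dz": 0.01, "wx": -0.033, "wy": 0.055, "wz": 0, "hand": -1}, {"dx": 0.24, "dy": 0.144, "dz": 0, "wx": -0.033, "wy": 0.055, "wz": 0, "hand": -1}, {"dx": 0.24, "dy": 0.144, "dz": -0.02, "wx": -0.033, "wy": 0.055, "wz": 0, "hand": -1}, {"dx": 0.24, "dy": 0.144, "dz": -0.03, "wx": -0.033, "wy": 0.055, "wz": 0, "hand": -1}, {"dx": 0.237, "dy": 0.142, "dz": -0.045, "wx": -0.033, "wy": 0.055, "wz": 0, "hand": -1}, {"dx": 0.237, "dy": 0.142, "dz": -0.06, "wx": -0.033, "wy": 0.055, "wz": 0, "hand": -1}]}}

```text
clock: 7.85
tcp_pos: [612.8, 354.4, 291.9]
orientation: [[0.595, 0.517, -0.616], [0.367, -0.856, -0.364], [-0.715, -0.009, -0.699]]
force: [0.5, 10.4, -5.3]
finger_gap: 22.8
gripper_force: 63.0
```

Run:
```python
from arc import *
s=observe();print(np.round(s['q'],2),s['finger_gap'],s['force'])
p=tcp(.8,.8)
for th in (.9,1.0,1.1,1.2,1.3,1.4):
    til=.8+(th-.8)*.5
    q=tcp(th,til);print(th,((q-p)/40).round(3));p=q
```

```text
[-0.57  0.84 -0.01  1.16 -0.03  1.94 -1.6 ] 22.782521121512396 [ 0.48575083 10.40420213 -5.32920426]
0.9 [ 0.355  0.213 -0.01 ]
1.0 [ 0.359  0.215 -0.045]
1.1 [ 0.36   0.216 -0.081]
1.2 [ 0.359  0.215 -0.118]
1.3 [ 0.354  0.212 -0.154]
1.4 [ 0.346  0.208 -0.19 ]
```

Run:
```python
from arc import *
p=tcp(.8,.8);t0=.8
for th,til in ((.875,.79),(.95,.78),(1.025,.77),(1.1,.75),(1.175,.73),(1.25,.71)):
    q=tcp(th,til);print(th,((q-p)/40).round(3),((til-t0)/(np.pi/4)*ey).round(3));p=q;t0=til
```

```text
0.875 [0.158 0.095 0.129] [ 0.007 -0.011 -0.   ]
0.95 [0.164 0.098 0.113] [ 0.007 -0.011 -0.   ]
1.025 [0.168 0.101 0.096] [ 0.007 -0.011 -0.   ]
1.1 [0.148 0.089 0.106] [ 0.013 -0.022 -0.   ]
1.175 [0.15  0.09  0.087] [ 0.013 -0.022 -0.   ]
1.25 [0.15  0.09  0.069] [ 0.013 -0.022 -0.   ]
```

>>> {"op": "drive_tool", "data": {"newtons": 30, "motion": [{"dx": 0, "dy": 0, "dz": 0, "wx": 0, "wy": 0, "wz": 0, "hand": -1}, {"dx": 0.158, "dy": 0.095, "dz": 0.129, "wx": 0.007, "wy": -0.011, "wz": 0, "hand": -1}, {"dx": 0.164, "dy": 0.098, "dz": 0.113, "wx": 0.007, "wy": -0.011, "wz": 0, "hand": -1}, {"dx": 0.168, "dy": 0.1, "dz": 0.096, "wx": 0.007, "wy": -0.011, "wz": 0, "hand": -1}, {"dx": 0.148, "dy": 0.089, "dz": 0.106, "wx": 0.013, "wy": -0.022, "wz": 0, "hand": -1}, {"dx": 0.15, "dy": 0.09, "dz": 0.087, "wx": 0.013, "wy": -0.022, "wz": 0, "hand": -1}, {"dx": 0.15, "dy": 0.09, "dz": 0.069, "wx": 0.013, "wy": -0.022, "wz": 0, "hand": -1}, {"dx": 0, "dy": 0, "dz": 0, "wx": 0, "wy": 0, "wz": 0, "hand": -1}]}}

```text
clock: 8.52
tcp_pos: [648.4, 375.8, 314.5]
orientation: [[0.643, 0.518, -0.565], [0.396, -0.856, -0.333], [-0.656, -0.01, -0.755]]
force: [-6.0, 6.0, -4.4]
finger_gap: 22.5
gripper_force: 58.8
```

Run:
```python
from arc import *
s=observe();print(np.round(s['q'],2),s['finger_gap'],s['gripper_force'],s['force'])
g=s['tcp_pos']+155*np.array(s['orientation'])[:,2]; r=g-(np.array([504.5,286,70])+75*ex)
x,z=r@ex,r@ez;print(x,z,np.hypot(x,z),np.pi-np.arctan2(z,x)-np.arctan2(35,120))
```

```text
[-0.58  0.88  0.    1.01 -0.03  1.96 -1.6 ] 22.450166798675088 58.772318959236145 [-5.98065373  5.95483638 -4.35279886]
-7.062383795229546 127.47603066294096 127.671514671246 1.2316571350032592
```

>>> {"op": "drive_tool", "data": {"motion": [{"dx": 0, "dy": 0, "dz": 0, "wx": 0, "wy": 0, "wz": 0, "hand": 1}, {"dx": 0, "dy": 0, "dz": 0, "wx": 0, "wy": 0, "wz": 0, "hand": 1}, {"dx": 0, "dy": 0, "dz": 0, "wx": 0, "wy": 0, "wz": 0, "hand": 1}, {"dx": 0.43, "dy": 0.25, "dz": 0.57, "wx": 0, "wy": 0, "wz": 0, "hand": 1}, {"dx": 0.43, "dy": 0.25, "dz": 0.57, "wx": 0, "wy": 0, "wz": 0, "hand": 1}, {"dx": 0, "dy": 0, "dz": 1, "wx": 0, "wy": 0, "wz": 0, "hand": 1}, {"dx": -0.3, "dy": -0.8, "dz": 0, "wx": 0.0775, "wy": -0.129, "wz": 0, "hand": 1}, {"dx": -0.3, "dy": -0.8, "dz": 0, "wx": 0.0775, "wy": -0.129, "wz": 0, "hand": 1}, {"dx": -0.3, "dy": -0.8, "dz": 0, "wx": 0.0775, "wy": -0.129, "wz": 0, "hand": 1}, {"dx": -0.3, "dy": -0.8, "dz": 0, "wx": 0.0775, "wy": -0.129, "wz": 0, "hand": 1}, {"dx": -0.3, "dy": -0.8, "dz": 0, "wx": 0.0775, "wy": -0.129, "wz": 0, "hand": 1}, {"dx": -0.3, "dy": -0.8, "dz": 0, "wx": 0.0775, "wy": -0.129, "wz": 0, "hand": 1}]}}

```text
clock: 9.52
tcp_pos: [575.4, 176.8, 377.9]
orientation: [[0.855, 0.515, 0.055], [0.514, -0.857, 0.03], [0.063, 0.003, -0.998]]
force: [-0.0, 0.2, 0.3]
finger_gap: 85.5
gripper_force: 0.0
```

>>> {"op": "drive_tool", "data": {"motion": [{"dx": -0.306, "dy": -0.834, "dz": 0.07, "wx": -0.005, "wy": 0.009, "wz": 0.133, "hand": 1}, {"dx": -0.306, "dy": -0.834, "dz": 0.07, "wx": -0.005, "wy": 0.009, "wz": 0.133, "hand": 1}, {"dx": -0.306, "dy": -0.834, "dz": 0.07, "wx": -0.005, "wy": 0.009, "wz": 0.133, "hand": 1}, {"dx": -0.306, "dy": -0.834, "dz": 0.07, "wx": -0.005, "wy": 0.009, "wz": 0.133, "hand": 1}, {"dx": -0.306, "dy": -0.834, "dz": 0.07, "wx": -0.005, "wy": 0.009, "wz": 0.133, "hand": 1}, {"dx": -0.306, "dy": -0.834, "dz": 0.07, "wx": -0.005, "wy": 0.009, "wz": 0.133, "hand": 1}, {"dx": -0.306, "dy": -0.834, "dz": 0.07, "wx": -0.005, "wy": 0.009, "wz": 0.133, "hand": 1}, {"dx": -0.306, "dy": -0.834, "dz": 0.07, "wx": -0.005, "wy": 0.009, "wz": 0.133, "hand": 1}, {"dx": 0, "dy": 0, "dz": 0, "wx": 0, "wy": 0, "wz": 0, "hand": 1}, {"dx": 0, "dy": 0, "dz": 0, "wx": 0, "wy": 0, "wz": 0, "hand": 1}]}}

```text
clock: 10.35
tcp_pos: [477.3, -90.6, 399.8]
orientation: [[0.199, 0.98, -0.024], [0.98, -0.199, 0.003], [-0.002, -0.024, -1.0]]
force: [0.2, 0.1, -0.6]
finger_gap: 85.6
gripper_force: 0.0
```

```bash
cat > look.py <<'E'
from h import *
import sys
def look(kinds,cam="wrist",save=None):
    im=snapshot(cam);m=camera_model(cam);s=observe()
    if save: cv2.imwrite(save,im[:,:,::-1])
    R=np.array(s["orientation"]);print(round(s["clock"],1),"tcp",np.round(s["tcp_pos"],1),"tooly deg",round(np.degrees(np.arctan2(R[1,1],R[0,1])),1),"toolz",R[:,2].round(3))
    for k in kinds:
        for q in silhouettes(cam,k+"0"):
            M=q["pixels"]
            if q["score"]<.3 or M.sum()<30: continue
            x,f=fit(k,[(M,m)]);print(k,round(q["score"],2),np.round(q["xy"]),im[M].mean(0).round(),"pose",x[:2].round(1),"yaw deg",round(np.degrees(x[2])%360,1),round(f,3))
if __name__=="__main__": look(sys.argv[3:],sys.argv[1],None if sys.argv[2]=="-" else sys.argv[2])
E
python3 look.py wrist pics/w4.png tin foot marker; python3 -c "
from h import *
b=snapshot('side')[110:240,150:330,::-1];cv2.imwrite('pics/sd4.png',cv2.resize(b,(540,390)))"
```

```text
10.4 tcp [477.9 -88.6 399.5] tooly deg -11.3 toolz [-0.024  0.004 -1.   ]
tin 0.91 [174. 200.] [115.   9.   8.] pose [351.1 -79.9] yaw deg 136.1 0.076
tin 0.8 [295. 211.] [126. 126. 127.] pose [ 480.6 -115.5] yaw deg 163.4 0.074
tin 0.59 [201. 274.] [99. 11.  9.] pose [ 349.3 -178.3] yaw deg 37.9 0.293
foot 0.76 [277. 256.] [107.  51.  30.] pose [ 452.4 -179.9] yaw deg 335.5 0.057
marker 0.79 [313. 357.] [101.  60.  23.] pose [ 452.5 -338.9] yaw deg 190.6 0.481
marker 0.62 [278. 140.] [124.  77.  34.] pose [479.4 -40.3] yaw deg 7.1 0.059
```

View pics/sd4.png

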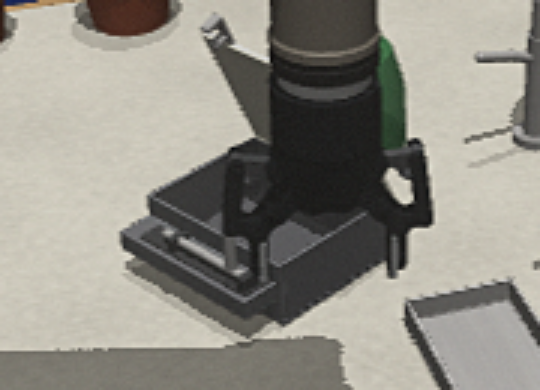

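The lid stands well open and the bolt is drawn. I go down on the grey tin at about (479,-116).

>>> {"op": "drive_tool", "data": {"newtons": 40, "motion": [{"dx": 0.01, "dy": -0.17, "dz": -0.75, "wx": 0, "wy": -0.03, "wz": -0.1, "hand": 1}, {"dx": 0, "dy": -0.17, "dz": -1, "wx": 0, "wy": 0, "wz": 0, "hand": 1}, {"dx": 0, "dy": -0.17, "dz": -1, "wx": 0, "wy": 0, "wz": 0, "hand": 1}, {"dx": 0, "dy": -0.17, "dz": -1, "wx": 0, "wy": 0, "wz": 0, "hand": 1}, {"dx": 0, "dy": 0, "dz": -1, "wx": 0, "wy": 0, "wz": 0, "hand": 1}, {"dx": 0, "dy": 0, "dz": -0.7, "wx": 0, "wy": 0, "wz": 0, "hand": 1}, {"dx": 0, "dy": 0, "dz": 0, "wx": 0, "wy": 0, "wz": 0, "hand": 1}, {"dx": 0, "dy": 0, "dz": 0, "wx": 0, "wy": 0, "wz": 0, "hand": -1}, {"dx": 0, "dy": 0, "dz": 0, "wx": 0, "wy": 0, "wz": 0, "hand": -1}, {"dx": 0, "dy": 0, "dz": 0, "wx": 0, "wy": 0, "wz": 0, "hand": -1}, {"dx": 0, "dy": 0, "dz": 0, "wx": 0, "wy": 0, "wz": 0, "hand": -1}, {"dx": 0, "dy": 0, "dz": 0, "wx": 0, "wy": 0, "wz": 0, "hand": -1}]}}

```text
clock: 11.6
tcp_pos: [480.0, -114.9, 182.8]
orientation: [[0.268, 0.963, 0.003], [0.963, -0.268, 0.004], [0.004, 0.001, -1.0]]
force: [0.4, 0.6, 7.5]
finger_gap: 51.8
gripper_force: 42.8
```

>>> {"op": "drive_tool", "data": {"newtons": 60, "motion": [{"dx": 0, "dy": 0, "dz": 1, "wx": 0, "wy": 0, "wz": 0, "hand": -1}, {"dx": 0, "dy": 0, "dz": 1, "wx": 0, "wy": 0, "wz": 0, "hand": -1}, {"dx": 0, "dy": 0, "dz": 1, "wx": 0, "wy": 0, "wz": 0, "hand": -1}, {"dx": 0, "dy": 0, "dz": 1, "wx": 0, "wy": 0, "wz": 0, "hand": -1}, {"dx": 0, "dy": 0.5, "dz": 0.7, "wx": 0, "wy": 0, "wz": 0, "hand": -1}, {"dx": 0, "dy": 0.9, "dz": 0, "wx": 0, "wy": 0, "wz": -0.097, "hand": -1}, {"dx": 0, "dy": 0.9, "dz": 0, "wx": 0, "wy": 0, "wz": -0.097, "hand": -1}, {"dx": 0, "dy": 0.9, "dz": 0, "wx": 0, "wy": 0, "wz": -0.097, "hand": -1}, {"dx": 0, "dy": 0.9, "dz": 0, "wx": 0, "wy": 0, "wz": -0.097, "hand": -1}, {"dx": 0, "dy": 0.9, "dz": 0, "wx": 0, "wy": 0, "wz": -0.097, "hand": -1}, {"dx": 0, "dy": 0.9, "dz": 0, "wx": 0, "wy": 0, "wz": -0.097, "hand": -1}]}}

```text
clock: 12.52
tcp_pos: [477.9, 122.6, 369.6]
orientation: [[0.669, 0.743, 0.001], [0.743, -0.669, 0.006], [0.005, -0.003, -1.0]]
force: [1.1, -1.1, -2.2]
finger_gap: 51.2
gripper_force: 64.0
```

>>> {"op": "drive_tool", "data": {"motion": [{"dx": -0.02, "dy": 0.91, "dz": 0, "wx": 0, "wy": 0, "wz": -0.061, "hand": -1}, {"dx": -0.02, "dy": 0.91, "dz": 0, "wx": 0, "wy": 0, "wz": -0.061, "hand": -1}, {"dx": -0.02, "dy": 0.91, "dz": 0, "wx": 0, "wy": 0, "wz": -0.061, "hand": -1}, {"dx": -0.02, "dy": 0.91, "dz": 0, "wx": 0, "wy": 0, "wz": -0.061, "hand": -1}, {"dx": 0, "dy": 0, "dz": 0, "wx": 0, "wy": 0, "wz": 0, "hand": -1}, {"dx": 0, "dy": 0, "dz": -0.5, "wx": 0, "wy": 0, "wz": 0, "hand": -1}, {"dx": 0, "dy": 0, "dz": -0.75, "wx": 0, "wy": 0, "wz": 0, "hand": -1}, {"dx": 0, "dy": 0, "dz": -0.75, "wx": 0, "wy": 0, "wz": 0, "hand": -1}, {"dx": 0, "dy": 0, "dz": -0.5, "wx": 0, "wy": 0, "wz": 0, "hand": -1}, {"dx": 0, "dy": 0, "dz": 0, "wx": 0, "wy": 0, "wz": 0, "hand": -1}]}}

```text
clock: 13.35
tcp_pos: [473.3, 265.3, 265.0]
orientation: [[0.796, 0.606, -0.006], [0.606, -0.796, -0.0], [-0.005, -0.004, -1.0]]
force: [-0.2, -0.6, -1.9]
finger_gap: 51.4
gripper_force: 64.2
```

>>> {"op": "drive_tool", "data": {"motion": [{"dx": 0, "dy": 0, "dz": 0, "wx": 0, "wy": 0, "wz": -0.14, "hand": -1}, {"dx": 0, "dy": 0, "dz": -0.46, "wx": 0, "wy": 0, "wz": 0, "hand": -1}, {"dx": 0, "dy": 0, "dz": -0.46, "wx": 0, "wy": 0, "wz": 0, "hand": -1}, {"dx": 0, "dy": 0, "dz": -0.46, "wx": 0, "wy": 0, "wz": 0, "hand": -1}, {"dx": 0, "dy": 0, "dz": -0.42, "wx": 0, "wy": 0, "wz": 0, "hand": -1}, {"dx": 0, "dy": 0, "dz": 0, "wx": 0, "wy": 0, "wz": 0, "hand": -1}, {"dx": 0, "dy": 0, "dz": 0, "wx": 0, "wy": 0, "wz": 0, "hand": -1}]}}

```text
clock: 13.93
tcp_pos: [475.7, 266.7, 197.5]
orientation: [[0.857, 0.514, 0.002], [0.514, -0.857, 0.005], [0.004, -0.003, -1.0]]
force: [0.6, -0.3, -1.0]
finger_gap: 51.3
gripper_force: 64.2
```

>>> {"op": "drive_tool", "data": {"motion": [{"dx": 0, "dy": 0, "dz": -0.15, "wx": 0, "wy": 0, "wz": 0, "hand": -1}, {"dx": 0, "dy": 0, "dz": 0, "wx": 0, "wy": 0, "wz": 0, "hand": -1}, {"dx": 0, "dy": 0, "dz": 0, "wx": 0, "wy": 0, "wz": 0, "hand": 1}, {"dx": 0, "dy": 0, "dz": 0, "wx": 0, "wy": 0, "wz": 0, "hand": 1}, {"dx": 0, "dy": 0, "dz": 0, "wx": 0, "wy": 0, "wz": 0, "hand": 1}, {"dx": 0, "dy": 0, "dz": 0.6, "wx": 0, "wy": 0, "wz": 0, "hand": 1}, {"dx": 0, "dy": 0, "dz": 1, "wx": 0, "wy": 0, "wz": 0, "hand": 1}, {"dx": 0, "dy": 0, "dz": 1, "wx": 0, "wy": 0, "wz": 0, "hand": 1}, {"dx": -0.2, "dy": -0.1, "dz": 1, "wx": 0, "wy": 0, "wz": 0, "hand": 1}, {"dx": -0.3, "dy": -0.2, "dz": 1, "wx": 0, "wy": 0, "wz": 0, "hand": 1}, {"dx": -0.3, "dy": -0.2, "dz": 0.5, "wx": 0, "wy": 0, "wz": 0, "hand": 1}, {"dx": 0, "dy": 0, "dz": 0, "wx": 0, "wy": 0, "wz": 0, "hand": 1}]}}

```text
clock: 14.93
tcp_pos: [443.7, 246.2, 399.6]
orientation: [[0.858, 0.514, 0.009], [0.514, -0.858, 0.01], [0.013, -0.004, -1.0]]
force: [0.6, 0.6, -0.1]
finger_gap: 85.3
gripper_force: 0.0
```

```bash
python3 look.py wrist pics/w5.png tin; python3 look.py scene - tin marker foot
```

```text
15.0 tcp [443.7 246.6 396.9] tooly deg -59.1 toolz [ 0.006  0.009 -1.   ]
tin 0.74 [280. 162.] [144. 144. 145.] pose [471.7 264.7] yaw deg 299.8 0.023
tin 0.37 [253.  60.] [106. 106. 101.] pose [465.4 444.2] yaw deg 159.7 0.877
15.1 tcp [443.4 246.8 393.4] tooly deg -59.0 toolz [ 0.001  0.005 -1.   ]
tin 0.83 [235. 154.] [99. 45. 42.] pose [347.1 -80.9] yaw deg 134.3 0.116
tin 0.78 [207. 153.] [105.  49.  46.] pose [ 342.8 -178.1] yaw deg 32.2 0.093
marker 0.54 [148. 183.] [108.  79.  57.] pose [ 447.9 -341.3] yaw deg 10.2 0.108
marker 0.54 [245. 191.] [113.  82.  57.] pose [475.7 -40.9] yaw deg 6.5 0.134
foot 0.71 [200. 180.] [107.  69.  55.] pose [ 449.6 -180.4] yaw deg 335.2 0.089
```

View pics/w5.png

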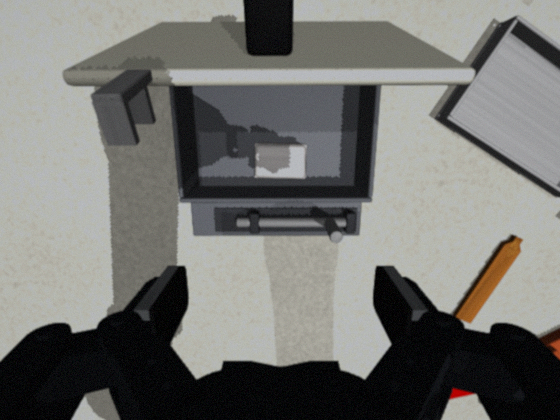

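The tin stands in the box at (280,162), with the lid open and the bolt drawn. Now I push the lid shut from behind with closed fingers, beside the knob at y = -45.

Run:
```python
from arc import *
O=np.array([504.5,286,70])+75*ex-45*ey
def C(th,rho=120): return O+(-rho*np.cos(th)+8*np.sin(th)+11)*ex+(rho*np.sin(th)+8*np.cos(th)+173)*ez
p=np.array(observe()["tcp_pos"])
print(p)
h=C(1.5);h[2]=420
for q in (h,C(1.5)): print(q.round(1),((q-p)/40).round(3));p=q
for th in np.arange(1.4,-.11,-.1): q=C(th);print(round(th,2),q.round(1),((q-p)/40).round(3));p=q
```

```text
[443.56524638 246.9289392  392.07439054]
[601.  291.4 420. ] [3.935 1.111 0.698]
[601.  291.4 363.3] [ 0.     0.    -1.418]
1.4 [590.7 285.2 362.6] [-0.257 -0.154 -0.016]
1.3 [580.5 279.1 360.8] [-0.255 -0.153 -0.046]
1.2 [570.5 273.1 357.7] [-0.249 -0.15  -0.076]
1.1 [560.8 267.3 353.6] [-0.242 -0.145 -0.104]
1.0 [551.6 261.7 348.3] [-0.232 -0.139 -0.132]
0.9 [542.8 256.5 342. ] [-0.219 -0.131 -0.158]
0.8 [534.6 251.6 334.7] [-0.205 -0.123 -0.183]
0.7 [527.1 247.1 326.4] [-0.188 -0.113 -0.206]
0.6 [520.3 243.  317.4] [-0.169 -0.101 -0.227]
0.5 [514.4 239.4 307.6] [-0.149 -0.089 -0.245]
0.4 [509.3 236.4 297.1] [-0.127 -0.076 -0.261]
0.3 [505.1 233.9 286.1] [-0.104 -0.063 -0.275]
0.2 [501.9 232.  274.7] [-0.08  -0.048 -0.286]
0.1 [499.7 230.6 262.9] [-0.055 -0.033 -0.294]
-0.0 [498.5 229.9 251. ] [-0.03  -0.018 -0.299]
-0.1 [498.3 229.8 239. ] [-0.004 -0.003 -0.3  ]
```

>>> {"op": "drive_tool", "data": {"newtons": 40, "motion": [{"dx": 0, "dy": -0.2, "dz": 0.8, "wx": 0, "wy": 0, "wz": 0, "hand": -1}, {"dx": 0.656, "dy": 0, "dz": 0, "wx": 0, "wy": 0, "wz": 0, "hand": -1}, {"dx": 0.656, "dy": 0.1, "dz": 0, "wx": 0, "wy": 0, "wz": 0, "hand": -1}, {"dx": 0.656, "dy": 0.3, "dz": 0, "wx": 0, "wy": 0, "wz": 0, "hand": -1}, {"dx": 0.656, "dy": 0.3, "dz": 0, "wx": 0, "wy": 0, "wz": 0, "hand": -1}, {"dx": 0.656, "dy": 0.3, "dz": 0, "wx": 0, "wy": 0, "wz": 0, "hand": -1}, {"dx": 0.656, "dy": 0.3, "dz": 0, "wx": 0, "wy": 0, "wz": 0, "hand": -1}, {"dx": 0, "dy": 0, "dz": 0, "wx": 0, "wy": 0, "wz": 0, "hand": -1}, {"dx": 0, "dy": 0, "dz": 0, "wx": 0, "wy": 0, "wz": 0, "hand": -1}]}}

```text
clock: 15.98
tcp_pos: [602.0, 291.5, 422.8]
orientation: [[0.857, 0.515, -0.002], [0.515, -0.857, 0.002], [-0.001, -0.003, -1.0]]
force: [-0.3, -0.2, -0.5]
finger_gap: 0.0
gripper_force: 0.0
```

>>> {"op": "drive_tool", "data": {"motion": [{"dx": 0, "dy": 0, "dz": -0.75, "wx": 0, "wy": 0, "wz": 0, "hand": -1}, {"dx": 0, "dy": 0, "dz": -0.75, "wx": 0, "wy": 0, "wz": 0, "hand": -1}, {"dx": 0, "dy": 0, "dz": 0, "wx": 0, "wy": 0, "wz": 0, "hand": -1}, {"dx": -0.257, "dy": -0.154, "dz": -0.016, "wx": 0, "wy": 0, "wz": 0, "hand": -1}, {"dx": -0.255, "dy": -0.153, "dz": -0.046, "wx": 0, "wy": 0, "wz": 0, "hand": -1}, {"dx": -0.249, "dy": -0.15, "dz": -0.076, "wx": 0, "wy": 0, "wz": 0, "hand": -1}, {"dx": -0.242, "dy": -0.145, "dz": -0.104, "wx": 0, "wy": 0, "wz": 0, "hand": -1}, {"dx": -0.232, "dy": -0.139, "dz": -0.132, "wx": 0, "wy": 0, "wz": 0, "hand": -1}, {"dx": -0.219, "dy": -0.131, "dz": -0.158, "wx": 0, "wy": 0, "wz": 0, "hand": -1}, {"dx": -0.205, "dy": -0.123, "dz": -0.183, "wx": 0, "wy": 0, "wz": 0, "hand": -1}]}}

```text
clock: 16.82
tcp_pos: [534.4, 250.8, 339.1]
orientation: [[0.858, 0.514, 0.004], [0.514, -0.858, 0.006], [0.006, -0.003, -1.0]]
force: [0.0, 0.3, 1.5]
finger_gap: -0.1
gripper_force: 0.8
```

>>> {"op": "drive_tool", "data": {"motion": [{"dx": -0.188, "dy": -0.113, "dz": -0.23, "wx": 0, "wy": 0, "wz": 0, "hand": -1}, {"dx": -0.169, "dy": -0.101, "dz": -0.25, "wx": 0, "wy": 0, "wz": 0, "hand": -1}, {"dx": -0.149, "dy": -0.089, "dz": -0.25, "wx": 0, "wy": 0, "wz": 0, "hand": -1}, {"dx": -0.127, "dy": -0.076, "dz": -0.261, "wx": 0, "wy": 0, "wz": 0, "hand": -1}, {"dx": -0.104, "dy": -0.063, "dz": -0.275, "wx": 0, "wy": 0, "wz": 0, "hand": -1}, {"dx": -0.08, "dy": -0.048, "dz": -0.286, "wx": 0, "wy": 0, "wz": 0, "hand": -1}, {"dx": -0.055, "dy": -0.033, "dz": -0.28, "wx": 0, "wy": 0, "wz": 0, "hand": -1}, {"dx": -0.03, "dy": -0.018, "dz": -0.2, "wx": 0, "wy": 0, "wz": 0, "hand": -1}, {"dx": 0, "dy": 0, "dz": -0.1, "wx": 0, "wy": 0, "wz": 0, "hand": -1}, {"dx": 0, "dy": 0, "dz": 0, "wx": 0, "wy": 0, "wz": 0, "hand": -1}]}}

```text
clock: 17.65
tcp_pos: [498.5, 229.3, 252.0]
orientation: [[0.858, 0.514, 0.001], [0.514, -0.858, 0.004], [0.003, -0.003, -1.0]]
force: [1.0, -0.5, -0.4]
finger_gap: -0.4
gripper_force: 0.0
```

>>> {"op": "drive_tool", "data": {"motion": [{"dx": 0, "dy": 0, "dz": -0.06, "wx": 0, "wy": 0, "wz": 0, "hand": -1}, {"dx": 0, "dy": 0, "dz": -0.06, "wx": 0, "wy": 0, "wz": 0, "hand": -1}, {"dx": 0, "dy": 0, "dz": 0, "wx": 0, "wy": 0, "wz": 0, "hand": -1}, {"dx": 0, "dy": 0, "dz": 0, "wx": 0, "wy": 0, "wz": 0, "hand": -1}]}}

```text
clock: 17.98
tcp_pos: [499.2, 229.5, 251.1]
orientation: [[0.858, 0.514, 0.001], [0.514, -0.858, 0.006], [0.004, -0.004, -1.0]]
force: [-8.9, -4.4, 25.6]
finger_gap: 0.1
gripper_force: 12.6
```

>>> {"op": "drive_tool", "data": {"newtons": 40, "motion": [{"dx": 0, "dy": 0, "dz": 0.85, "wx": 0, "wy": 0, "wz": 0, "hand": 1}, {"dx": 0, "dy": 0, "dz": 0.85, "wx": 0, "wy": 0, "wz": 0, "hand": 1}, {"dx": -0.625, "dy": -0.48, "dz": 0, "wx": 0, "wy": 0, "wz": 0, "hand": 1}, {"dx": -0.625, "dy": -0.48, "dz": 0, "wx": 0, "wy": 0, "wz": 0, "hand": 1}, {"dx": 0, "dy": 0, "dz": 0, "wx": 0, "wy": 0, "wz": 0, "hand": 1}, {"dx": 0, "dy": 0, "dz": -0.75, "wx": 0, "wy": 0, "wz": 0, "hand": 1}, {"dx": 0, "dy": 0, "dz": -0.72, "wx": 0, "wy": 0, "wz": 0, "hand": 1}, {"dx": 0, "dy": 0, "dz": 0, "wx": 0, "wy": 0, "wz": 0, "hand": 1}, {"dx": 0, "dy": 0, "dz": 0, "wx": 0, "wy": 0, "wz": 0, "hand": -1}, {"dx": 0, "dy": 0, "dz": 0, "wx": 0, "wy": 0, "wz": 0, "hand": -1}, {"dx": 0, "dy": 0, "dz": 0, "wx": 0, "wy": 0, "wz": 0, "hand": -1}, {"dx": 0, "dy": 0, "dz": 0, "wx": 0, "wy": 0, "wz": 0, "hand": -1}]}}

```text
clock: 18.98
tcp_pos: [449.5, 191.4, 257.7]
orientation: [[0.857, 0.515, 0.004], [0.514, -0.857, 0.006], [0.006, -0.003, -1.0]]
force: [-0.1, -0.4, 0.2]
finger_gap: 38.9
gripper_force: 0.0
```

>>> {"op": "drive_tool", "data": {"motion": [{"dx": 0, "dy": 0, "dz": 0, "wx": 0, "wy": 0, "wz": 0, "hand": -1}, {"dx": 0, "dy": 0, "dz": 0, "wx": 0, "wy": 0, "wz": 0, "hand": -1}, {"dx": 0, "dy": 0, "dz": 0, "wx": 0, "wy": 0, "wz": 0, "hand": -1}, {"dx": 0, "dy": 0, "dz": 0, "wx": 0, "wy": 0, "wz": 0, "hand": -1}, {"dx": -0.103, "dy": 0.172, "dz": 0, "wx": 0, "wy": 0, "wz": 0, "hand": -1}, {"dx": -0.103, "dy": 0.172, "dz": 0, "wx": 0, "wy": 0, "wz": 0, "hand": -1}, {"dx": -0.103, "dy": 0.172, "dz": 0, "wx": 0, "wy": 0, "wz": 0, "hand": -1}, {"dx": -0.103, "dy": 0.172, "dz": 0, "wx": 0, "wy": 0, "wz": 0, "hand": -1}, {"dx": -0.103, "dy": 0.172, "dz": 0, "wx": 0, "wy": 0, "wz": 0, "hand": -1}, {"dx": -0.103, "dy": 0.172, "dz": 0, "wx": 0, "wy": 0, "wz": 0, "hand": -1}, {"dx": 0, "dy": 0, "dz": 0, "wx": 0, "wy": 0, "wz": 0, "hand": -1}, {"dx": 0, "dy": 0, "dz": 0, "wx": 0, "wy": 0, "wz": 0, "hand": -1}]}}

```text
clock: 19.98
tcp_pos: [425.1, 230.9, 257.0]
orientation: [[0.858, 0.514, 0.004], [0.514, -0.858, 0.002], [0.004, -0.0, -1.0]]
force: [1.0, -5.0, 6.4]
finger_gap: 10.3
gripper_force: 39.7
```

>>> {"op": "drive_tool", "data": {"motion": [{"dx": -0.04, "dy": 0.065, "dz": 0, "wx": 0, "wy": 0, "wz": 0, "hand": -1}, {"dx": -0.04, "dy": 0.065, "dz": 0, "wx": 0, "wy": 0, "wz": 0, "hand": -1}, {"dx": 0, "dy": 0, "dz": 0, "wx": 0, "wy": 0, "wz": 0, "hand": -1}, {"dx": 0, "dy": 0, "dz": 0, "wx": 0, "wy": 0, "wz": 0, "hand": -1}]}}

```text
clock: 20.32
tcp_pos: [424.3, 232.1, 257.0]
orientation: [[0.859, 0.511, 0.007], [0.511, -0.859, -0.003], [0.005, 0.006, -1.0]]
force: [7.6, -13.8, 5.7]
finger_gap: 10.3
gripper_force: 39.9
```

>>> {"op": "drive_tool", "data": {"motion": [{"dx": 0, "dy": 0, "dz": 0, "wx": 0, "wy": 0, "wz": 0, "hand": 0}, {"dx": 0, "dy": 0, "dz": 0, "wx": 0, "wy": 0, "wz": 0, "hand": 0}, {"dx": 0, "dy": 0, "dz": 0, "wx": 0, "wy": 0, "wz": 0, "hand": 0}, {"dx": 0, "dy": 0, "dz": 0.6, "wx": 0, "wy": 0, "wz": 0, "hand": 0}, {"dx": 0, "dy": 0, "dz": 1, "wx": 0, "wy": 0, "wz": 0, "hand": 0}, {"dx": 0, "dy": 0, "dz": 1, "wx": 0, "wy": 0, "wz": 0, "hand": 1}, {"dx": 0, "dy": 0, "dz": 1, "wx": 0, "wy": 0, "wz": 0, "hand": 1}, {"dx": 0, "dy": 0, "dz": 0, "wx": 0, "wy": 0, "wz": 0, "hand": 1}, {"dx": 0, "dy": 0, "dz": 0, "wx": 0, "wy": 0, "wz": 0, "hand": 1}]}}

```text
clock: 21.07
tcp_pos: [420.9, 238.6, 402.7]
orientation: [[0.857, 0.516, 0.006], [0.516, -0.857, 0.009], [0.009, -0.004, -1.0]]
force: [-0.2, 0.2, -0.4]
finger_gap: 85.6
gripper_force: 0.0
```

Run:
```python
from h import *
im=snapshot("wrist");m=camera_model("wrist");cv2.imwrite("pics/w6.png",im[60:270,120:430,::-1])
o=np.array([504.5,286.,.54])
for b in (0,45): print(b,(proj(place(np.array([[-98,-55.+b,105.],[-45,0,118]]),o),m)-[120,60]).round(1).tolist())
```

```text
0 [[226.6, 148.3], [164.2, 87.9]]
45 [[175.2, 148.2], [164.2, 87.9]]
```

View pics/w6.png

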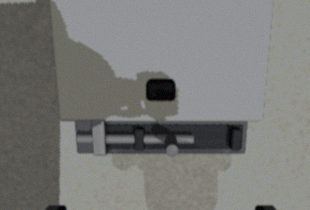

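The crop shows the lid shut, the bolt knob at (172,150) (home) and the rod end in the keeper (98,138). Next is the pot foot.

>>> {"op": "drive_tool", "data": {"motion": [{"dx": 0.07, "dy": -0.93, "dz": 0, "wx": 0, "wy": 0, "wz": -0.113, "hand": 1}, {"dx": 0.07, "dy": -0.93, "dz": 0, "wx": 0, "wy": 0, "wz": -0.113, "hand": 1}, {"dx": 0.07, "dy": -0.93, "dz": 0, "wx": 0, "wy": 0, "wz": -0.113, "hand": 1}, {"dx": 0.07, "dy": -0.93, "dz": 0, "wx": 0, "wy": 0, "wz": -0.113, "hand": 1}, {"dx": 0.07, "dy": -0.93, "dz": 0, "wx": 0, "wy": 0, "wz": -0.113, "hand": 1}, {"dx": 0.07, "dy": -0.93, "dz": 0, "wx": 0, "wy": 0, "wz": -0.113, "hand": 1}, {"dx": 0.07, "dy": -0.93, "dz": 0, "wx": 0, "wy": 0, "wz": -0.113, "hand": 1}, {"dx": 0.07, "dy": -0.93, "dz": 0, "wx": 0, "wy": 0, "wz": -0.113, "hand": 1}, {"dx": 0.07, "dy": -0.93, "dz": 0, "wx": 0, "wy": 0, "wz": -0.113, "hand": 1}, {"dx": 0.07, "dy": -0.93, "dz": 0, "wx": 0, "wy": 0, "wz": -0.113, "hand": 1}, {"dx": 0.07, "dy": -0.93, "dz": 0, "wx": 0, "wy": 0, "wz": -0.113, "hand": 1}, {"dx": 0, "dy": 0, "dz": 0, "wx": 0, "wy": 0, "wz": 0, "hand": 1}]}}

```text
clock: 22.12
tcp_pos: [450.0, -178.4, 398.9]
orientation: [[0.901, -0.434, 0.002], [-0.434, -0.901, -0.003], [0.003, 0.002, -1.0]]
force: [0.3, -1.3, 0.6]
finger_gap: 85.5
gripper_force: 0.0
```

```bash
python3 look.py wrist pics/w7.png foot tin; python3 look.py side - foot
```

```text
22.2 tcp [ 450.4 -174.9  398.5] tooly deg -115.4 toolz [ 0.001 -0.    -1.   ]
foot 0.78 [280. 184.] [119.  56.  32.] pose [ 451.6 -176.3] yaw deg 334.2 0.026
tin 0.77 [247. 297.] [117.   9.   8.] pose [349. -78.] yaw deg 136.9 0.078
tin 0.74 [319. 266.] [103.  11.  10.] pose [ 346.5 -174.8] yaw deg 28.8 0.075
22.3 tcp [ 451.4 -170.2  398.8] tooly deg -114.8 toolz [ 0.001  0.003 -1.   ]
foot 0.59 [264. 307.] [134.  75.  55.] pose [ 450.  -180.8] yaw deg 334.9 0.103
```

>>> {"op": "drive_tool", "data": {"newtons": 50, "motion": [{"dx": -0.08, "dy": -0.075, "dz": -0.75, "wx": 0, "wy": 0, "wz": 0, "hand": 1}, {"dx": -0.08, "dy": -0.075, "dz": -1, "wx": 0, "wy": 0, "wz": 0, "hand": 1}, {"dx": 0, "dy": 0, "dz": -1, "wx": 0, "wy": 0, "wz": 0, "hand": 1}, {"dx": 0, "dy": 0, "dz": -1, "wx": 0, "wy": 0, "wz": 0, "hand": 1}, {"dx": 0, "dy": 0, "dz": -1, "wx": 0, "wy": 0, "wz": 0, "hand": 1}, {"dx": 0, "dy": 0, "dz": -0.7, "wx": 0, "wy": 0, "wz": 0, "hand": 1}, {"dx": 0, "dy": 0, "dz": 0, "wx": 0, "wy": 0, "wz": 0, "hand": 1}, {"dx": 0, "dy": 0, "dz": 0, "wx": 0, "wy": 0, "wz": 0, "hand": -1}, {"dx": 0, "dy": 0, "dz": 0, "wx": 0, "wy": 0, "wz": 0, "hand": -1}, {"dx": 0, "dy": 0, "dz": 0, "wx": 0, "wy": 0, "wz": 0, "hand": -1}, {"dx": 0, "dy": 0, "dz": 0, "wx": 0, "wy": 0, "wz": 0, "hand": -1}, {"dx": 0, "dy": 0, "dz": 0, "wx": 0, "wy": 0, "wz": 0, "hand": -1}]}}

```text
clock: 23.37
tcp_pos: [446.0, -177.9, 184.0]
orientation: [[0.907, -0.422, 0.008], [-0.422, -0.907, 0.001], [0.007, -0.005, -1.0]]
force: [-7.0, 2.4, 14.7]
finger_gap: 26.5
gripper_force: 48.6
```

>>> {"op": "drive_tool", "data": {"motion": [{"dx": 0, "dy": 0, "dz": 0.5, "wx": 0, "wy": 0, "wz": 0, "hand": -1}, {"dx": 0, "dy": 0, "dz": 1, "wx": 0, "wy": 0, "wz": 0, "hand": -1}, {"dx": 0, "dy": 0, "dz": 1, "wx": 0, "wy": 0, "wz": 0, "hand": -1}, {"dx": 0, "dy": 0, "dz": 0.5, "wx": 0, "wy": 0, "wz": 0, "hand": -1}, {"dx": 0.775, "dy": 0.058, "dz": 0, "wx": 0, "wy": 0, "wz": 0.0925, "hand": -1}, {"dx": 0.775, "dy": 0.058, "dz": 0, "wx": 0, "wy": 0, "wz": 0.0925, "hand": -1}, {"dx": 0.775, "dy": 0.058, "dz": 0, "wx": 0, "wy": 0, "wz": 0.0925, "hand": -1}, {"dx": 0.775, "dy": 0.058, "dz": 0, "wx": 0, "wy": 0, "wz": 0.0925, "hand": -1}, {"dx": 0.775, "dy": 0.058, "dz": 0, "wx": 0, "wy": 0, "wz": 0.0925, "hand": -1}, {"dx": 0.775, "dy": 0.058, "dz": 0, "wx": 0, "wy": 0, "wz": 0.0925, "hand": -1}, {"dx": 0, "dy": 0, "dz": 0, "wx": 0, "wy": 0, "wz": 0, "hand": -1}, {"dx": 0, "dy": 0, "dz": 0, "wx": 0, "wy": 0, "wz": 0, "hand": -1}]}}

```text
clock: 24.37
tcp_pos: [632.3, -163.0, 302.4]
orientation: [[1.0, 0.002, 0.004], [0.002, -1.0, 0.003], [0.004, -0.003, -1.0]]
force: [-0.9, -0.8, -0.7]
finger_gap: 26.4
gripper_force: 49.8
```

>>> {"op": "drive_tool", "data": {"motion": [{"dx": 0, "dy": 0, "dz": -0.6, "wx": 0, "wy": 0, "wz": 0, "hand": -1}, {"dx": 0, "dy": 0, "dz": -0.7, "wx": 0, "wy": 0, "wz": 0, "hand": -1}, {"dx": 0, "dy": 0, "dz": -0.7, "wx": 0, "wy": 0, "wz": 0, "hand": -1}, {"dx": 0, "dy": 0, "dz": -0.65, "wx": 0, "wy": 0, "wz": 0, "hand": -1}, {"dx": 0, "dy": 0, "dz": 0, "wx": 0, "wy": 0, "wz": 0, "hand": -1}, {"dx": 0, "dy": 0, "dz": 0, "wx": 0, "wy": 0, "wz": 0, "hand": -1}, {"dx": 0, "dy": 0, "dz": 0, "wx": 0, "wy": 0, "wz": 0, "hand": 0.5}, {"dx": 0, "dy": 0, "dz": 0, "wx": 0, "wy": 0, "wz": 0, "hand": 0.5}, {"dx": 0, "dy": 0, "dz": 0, "wx": 0, "wy": 0, "wz": 0, "hand": 0.5}, {"dx": 0, "dy": 0, "dz": 0.7, "wx": 0, "wy": 0, "wz": 0, "hand": 0.5}, {"dx": 0, "dy": 0, "dz": 1, "wx": 0, "wy": 0, "wz": 0, "hand": 0.5}, {"dx": 0, "dy": 0, "dz": 1, "wx": 0, "wy": 0, "wz": 0, "hand": 1}]}}

```text
clock: 25.37
tcp_pos: [630.7, -163.7, 305.8]
orientation: [[1.0, -0.0, 0.002], [-0.0, -1.0, 0.003], [0.002, -0.003, -1.0]]
force: [0.2, -0.3, 0.1]
finger_gap: 74.7
gripper_force: 0.0
```

>>> {"op": "drive_tool", "data": {"motion": [{"dx": -0.8, "dy": 0.613, "dz": 0.4, "wx": 0, "wy": 0, "wz": 0.031, "hand": 1}, {"dx": -0.8, "dy": 0.613, "dz": 0.4, "wx": 0, "wy": 0, "wz": 0.031, "hand": 1}, {"dx": -0.8, "dy": 0.613, "dz": 0.4, "wx": 0, "wy": 0, "wz": 0.031, "hand": 1}, {"dx": -0.8, "dy": 0.613, "dz": 0.4, "wx": 0, "wy": 0, "wz": 0.031, "hand": 1}, {"dx": -0.8, "dy": 0.613, "dz": 0.4, "wx": 0, "wy": 0, "wz": 0.031, "hand": 1}, {"dx": 0, "dy": 0, "dz": 0, "wx": 0, "wy": 0, "wz": 0, "hand": 1}, {"dx": 0, "dy": 0, "dz": 0, "wx": 0, "wy": 0, "wz": 0, "hand": 1}, {"dx": 0, "dy": 0, "dz": 0, "wx": 0, "wy": 0, "wz": 0, "hand": 1}]}}

```text
clock: 26.03
tcp_pos: [477.8, -46.5, 382.2]
orientation: [[0.993, 0.121, 0.006], [0.121, -0.993, 0.004], [0.007, -0.003, -1.0]]
force: [0.6, 0.1, -0.3]
finger_gap: 85.2
gripper_force: 0.0
```

```bash
python3 look.py wrist - marker; python3 look.py side - marker foot
```

```text
26.1 tcp [478.1 -46.9 381.6] tooly deg -83.1 toolz [ 0.005  0.003 -1.   ]
marker 0.83 [277. 186.] [112.  69.  29.] pose [478.3 -43.1] yaw deg 7.2 0.051
marker 0.78 [523. 240.] [101.  62.  26.] pose [ 450.8 -343.2] yaw deg 10.4 0.068
26.2 tcp [478.1 -47.  380.8] tooly deg -83.1 toolz [ 0.003  0.003 -1.   ]
marker 0.98 [286. 366.] [144.  95.  56.] pose [ 452.2 -340.2] yaw deg 10.2 0.136
marker 0.75 [258. 269.] [131.  91.  59.] pose [476.1 -41. ] yaw deg 7.2 0.119
```

>>> {"op": "drive_tool", "data": {"newtons": 30, "motion": [{"dx": 0, "dy": 0.1, "dz": -0.65, "wx": 0, "wy": 0, "wz": 0, "hand": 0.2}, {"dx": 0, "dy": 0, "dz": -1, "wx": 0, "wy": 0, "wz": 0, "hand": 0.2}, {"dx": 0, "dy": 0, "dz": -1, "wx": 0, "wy": 0, "wz": 0, "hand": 0.2}, {"dx": 0, "dy": 0, "dz": -1, "wx": 0, "wy": 0, "wz": 0, "hand": 0.2}, {"dx": 0, "dy": 0, "dz": -1, "wx": 0, "wy": 0, "wz": 0, "hand": 0.2}, {"dx": 0, "dy": 0, "dz": -0.5, "wx": 0, "wy": 0, "wz": 0, "hand": 0.2}, {"dx": 0, "dy": 0, "dz": 0, "wx": 0, "wy": 0, "wz": 0, "hand": 0.2}, {"dx": 0, "dy": 0, "dz": 0, "wx": 0, "wy": 0, "wz": 0, "hand": -1}, {"dx": 0, "dy": 0, "dz": 0, "wx": 0, "wy": 0, "wz": 0, "hand": -1}, {"dx": 0, "dy": 0, "dz": 0, "wx": 0, "wy": 0, "wz": 0, "hand": -1}, {"dx": 0, "dy": 0, "dz": 0, "wx": 0, "wy": 0, "wz": 0, "hand": -1}, {"dx": 0, "dy": 0, "dz": 0, "wx": 0, "wy": 0, "wz": 0, "hand": -1}]}}

```text
clock: 27.28
tcp_pos: [477.5, -42.0, 175.3]
orientation: [[0.993, 0.122, 0.003], [0.122, -0.993, 0.004], [0.004, -0.003, -1.0]]
force: [0.5, -0.5, 0.4]
finger_gap: 22.7
gripper_force: 30.3
```

>>> {"op": "drive_tool", "data": {"newtons": 50, "motion": [{"dx": 0, "dy": 0, "dz": 0.6, "wx": 0, "wy": 0, "wz": 0, "hand": -1}, {"dx": 0, "dy": 0, "dz": 1, "wx": 0, "wy": 0, "wz": 0, "hand": -1}, {"dx": 0.36, "dy": 0.22, "dz": 0.2, "wx": 0, "wy": 0, "wz": 0.145, "hand": -1}, {"dx": 0.36, "dy": 0.22, "dz": 0.2, "wx": 0, "wy": 0, "wz": 0.145, "hand": -1}, {"dx": 0.36, "dy": 0.22, "dz": 0.2, "wx": 0, "wy": 0, "wz": 0.145, "hand": -1}, {"dx": 0.36, "dy": 0.22, "dz": 0.2, "wx": 0, "wy": 0, "wz": 0.145, "hand": -1}, {"dx": 0.36, "dy": 0.22, "dz": 0.2, "wx": 0, "wy": 0, "wz": 0.145, "hand": -1}, {"dx": 0.36, "dy": 0.22, "dz": 0, "wx": 0, "wy": 0, "wz": 0.145, "hand": -1}, {"dx": 0.36, "dy": 0.22, "dz": 0, "wx": 0, "wy": 0, "wz": 0.145, "hand": -1}, {"dx": 0.36, "dy": 0.22, "dz": 0, "wx": 0, "wy": 0, "wz": 0.145, "hand": -1}, {"dx": 0.36, "dy": 0.22, "dz": 0, "wx": 0, "wy": 0, "wz": 0.145, "hand": -1}, {"dx": 0.36, "dy": 0.22, "dz": 0, "wx": 0, "wy": 0, "wz": 0.145, "hand": -1}]}}

```text
clock: 28.28
tcp_pos: [621.9, 46.5, 279.2]
orientation: [[0.3, 0.954, -0.002], [0.954, -0.3, 0.004], [0.003, -0.003, -1.0]]
force: [-0.2, 0.0, -0.5]
finger_gap: 22.1
gripper_force: 53.0
```

>>> {"op": "drive_tool", "data": {"motion": [{"dx": 0.08, "dy": 0.06, "dz": 0, "wx": 0, "wy": 0, "wz": 0.145, "hand": -1}, {"dx": 0.08, "dy": 0.06, "dz": 0, "wx": 0, "wy": 0, "wz": 0.145, "hand": -1}, {"dx": 0.08, "dy": 0.06, "dz": 0, "wx": 0, "wy": 0, "wz": 0.12, "hand": -1}, {"dx": 0, "dy": 0, "dz": 0, "wx": 0, "wy": 0, "wz": 0, "hand": -1}, {"dx": 0, "dy": 0, "dz": 0, "wx": 0, "wy": 0, "wz": 0, "hand": -1}]}}

```text
clock: 28.7
tcp_pos: [630.9, 53.2, 279.1]
orientation: [[-0.01, 1.0, -0.004], [1.0, 0.01, 0.003], [0.003, -0.004, -1.0]]
force: [-0.7, 0.3, 0.9]
finger_gap: 22.4
gripper_force: 53.0
```

Run:
```python
from h import *
im=snapshot("wrist");m=camera_model("wrist");cv2.imwrite("pics/w8.png",im[:,:,::-1])
s=observe();print(np.round(s["tcp_pos"],1),np.round(s["orientation"][0],3),s["finger_gap"])
for x in silhouettes("wrist","tray")[:1]:
    print(x["score"],x["xy"])
C=camera_model("scene");snapshot("scene");S=camera_model("side");snapshot("side")
r=[(silhouettes("scene","tray")[0]["pixels"],C),(silhouettes("side","tray")[0]["pixels"],S)]
for q in r: print(fit("tray",[q],yaws=[0,.05],p0=(653,54)))
t=np.array([653,54,.03])
print("tray top corners predicted in wrist",proj(place(np.array([[-55,-90,28],[55,-90,28],[55,90,28],[-55,90,28.]]),t),m).round().tolist())
```

```text
[630.7  53.  279.1] [-0.009  1.    -0.004] 21.960985235215137
0.96 [336.7, 168.9]
(array([6.53705770e+02, 5.30215196e+01, 2.66375511e-02]), np.float64(0.03200918109451001))
(array([6.52089373e+02, 6.28888219e+01, 1.92976615e-02]), np.float64(0.16996224029989815))
tray top corners predicted in wrist [[243.0, 327.0], [378.0, 324.0], [396.0, 88.0], [228.0, 92.0]]
```

View pics/w8.png

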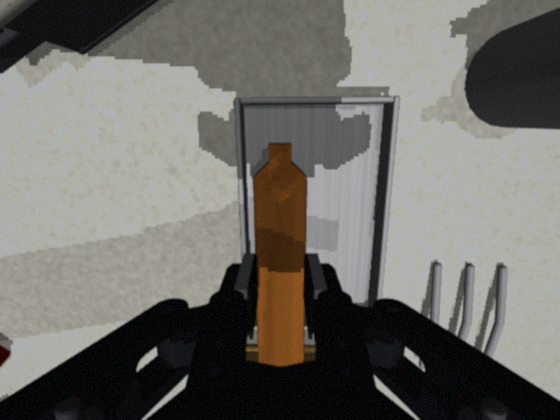

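The wrist view shows the marker lengthwise at (280,260) over the tray, whose far corners are at (238,99) and (398,97). I'll shift it 5 mm to +x and lower it.

>>> {"op": "drive_tool", "data": {"motion": [{"dx": 0.13, "dy": -0.05, "dz": -0.6, "wx": 0, "wy": 0, "wz": 0.03, "hand": -1}, {"dx": 0, "dy": 0, "dz": -0.6, "wx": 0, "wy": 0, "wz": 0, "hand": -1}, {"dx": 0, "dy": 0, "dz": -0.5, "wx": 0, "wy": 0, "wz": 0, "hand": -1}, {"dx": 0, "dy": 0, "dz": -0.3, "wx": 0, "wy": 0, "wz": 0, "hand": -1}, {"dx": 0, "dy": 0, "dz": -0.22, "wx": 0, "wy": 0, "wz": 0, "hand": -1}, {"dx": 0, "dy": 0, "dz": 0, "wx": 0, "wy": 0, "wz": 0, "hand": -1}, {"dx": 0, "dy": 0, "dz": 0, "wx": 0, "wy": 0, "wz": 0, "hand": -1}]}}

```text
clock: 29.58
tcp_pos: [636.5, 51.2, 190.6]
orientation: [[-0.035, 0.999, -0.003], [0.999, 0.035, 0.003], [0.003, -0.003, -1.0]]
force: [-0.5, -0.3, 0.2]
finger_gap: 22.1
gripper_force: 53.0
```

>>> {"op": "drive_tool", "data": {"motion": [{"dx": 0, "dy": 0, "dz": 0, "wx": 0, "wy": 0, "wz": 0, "hand": -0.3}, {"dx": 0, "dy": 0, "dz": 0, "wx": 0, "wy": 0, "wz": 0, "hand": -0.3}, {"dx": 0, "dy": 0, "dz": 0, "wx": 0, "wy": 0, "wz": 0, "hand": -0.3}, {"dx": 0, "dy": 0, "dz": 0.4, "wx": 0, "wy": 0, "wz": 0, "hand": -0.3}, {"dx": 0, "dy": 0, "dz": 1, "wx": 0, "wy": 0, "wz": 0, "hand": -0.3}, {"dx": 0, "dy": 0, "dz": 1, "wx": 0, "wy": 0, "wz": 0, "hand": 0.2}, {"dx": 0, "dy": 0, "dz": 1, "wx": 0, "wy": 0, "wz": 0, "hand": 0.2}, {"dx": 0, "dy": 0, "dz": 1, "wx": 0, "wy": 0, "wz": 0, "hand": 0.2}, {"dx": 0, "dy": 0, "dz": 0, "wx": 0, "wy": 0, "wz": 0, "hand": 0.2}, {"dx": 0, "dy": 0, "dz": 0, "wx": 0, "wy": 0, "wz": 0, "hand": 0.2}]}}

```text
clock: 30.42
tcp_pos: [637.1, 51.1, 370.6]
orientation: [[-0.035, 0.999, 0.005], [0.999, 0.035, 0.004], [0.004, 0.005, -1.0]]
force: [-0.8, -0.1, -1.9]
finger_gap: 51.0
gripper_force: 0.0
```

```bash
python3 - <<'E'
from h import *
im=snapshot("wrist");m=camera_model("wrist");cv2.imwrite("pics/w9.png",im[:,:,::-1])
print(observe()["tcp_pos"])
for q in silhouettes("wrist","marker0"):
    if q["score"]>.3: print(q["score"],q["xy"],fit("marker",[(q["pixels"],m)],z=4))
q=silhouettes("wrist","tray")[0];M=cv2.morphologyEx(q["pixels"].astype(np.uint8),cv2.MORPH_CLOSE,np.ones((45,45)))
print(fit("tray",[(M,m)],yaws=[0,.05],p0=(653,54)))
E
python3 look.py side - foot marker
```

```text
[636.25800459  51.17001944 367.7958313 ]
0.66 [274.2, 191.7] (array([635.17217113,  51.67010237,   1.61674441]), np.float64(0.04627831520939829))
(array([6.52574945e+02, 5.00959674e+01, 1.20499734e-02]), np.float64(0.026887435324073228))
30.6 tcp [635.6  51.2 364.5] tooly deg 2.0 toolz [-0.007  0.003 -1.   ]
foot 0.6 [340. 285.] [137.  76.  53.] pose [ 639.3 -159.8] yaw deg 358.0 0.124
marker 0.92 [286. 367.] [143.  95.  56.] pose [ 450.6 -341.2] yaw deg 10.3 0.13
marker 0.84 [309. 234.] [135.  93.  60.] pose [636.4  57.5] yaw deg 93.4 0.13
```

View pics/w9.png

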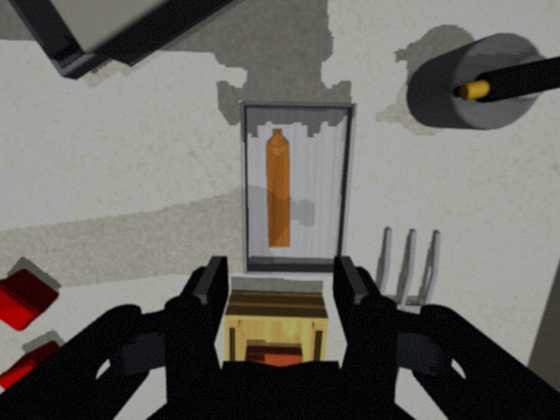

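The marker lies lengthwise in the tray at (278,190) and the foot is in the crate. Next is the second marker.

>>> {"op": "drive_tool", "data": {"motion": [{"dx": -0.385, "dy": -0.815, "dz": 0, "wx": 0, "wy": 0, "wz": -0.152, "hand": 0.2}, {"dx": -0.385, "dy": -0.815, "dz": 0, "wx": 0, "wy": 0, "wz": -0.152, "hand": 0.2}, {"dx": -0.385, "dy": -0.815, "dz": 0, "wx": 0, "wy": 0, "wz": -0.152, "hand": 0.2}, {"dx": -0.385, "dy": -0.815, "dz": 0, "wx": 0, "wy": 0, "wz": -0.152, "hand": 0.2}, {"dx": -0.385, "dy": -0.815, "dz": 0, "wx": 0, "wy": 0, "wz": -0.152, "hand": 0.2}, {"dx": -0.385, "dy": -0.815, "dz": 0, "wx": 0, "wy": 0, "wz": -0.152, "hand": 0.2}, {"dx": -0.385, "dy": -0.815, "dz": 0, "wx": 0, "wy": 0, "wz": -0.152, "hand": 0.2}, {"dx": -0.385, "dy": -0.815, "dz": 0, "wx": 0, "wy": 0, "wz": -0.152, "hand": 0.2}, {"dx": -0.385, "dy": -0.815, "dz": 0, "wx": 0, "wy": 0, "wz": -0.152, "hand": 0.2}, {"dx": -0.385, "dy": -0.815, "dz": 0, "wx": 0, "wy": 0, "wz": -0.152, "hand": 0.2}, {"dx": -0.385, "dy": -0.815, "dz": 0, "wx": 0, "wy": 0, "wz": -0.152, "hand": 0.2}, {"dx": -0.385, "dy": -0.815, "dz": 0, "wx": 0, "wy": 0, "wz": -0.152, "hand": 0.2}]}}

```text
clock: 31.72
tcp_pos: [450.3, -341.2, 365.5]
orientation: [[0.986, 0.167, 0.002], [0.167, -0.986, 0.005], [0.002, -0.004, -1.0]]
force: [1.0, -0.5, -0.3]
finger_gap: 51.0
gripper_force: 0.0
```

```bash
python3 look.py wrist - marker; python3 look.py side - marker; python3 look.py wrist - marker
```

```text
31.8 tcp [ 445.3 -348.7  366.1] tooly deg -81.2 toolz [-0.001 -0.003 -1.   ]
marker 0.55 [279. 193.] [115.  76.  39.] pose [ 443.9 -352.1] yaw deg 9.4 0.078
31.9 tcp [ 449.  -343.   365.6] tooly deg -80.4 toolz [ 0.     0.003 -1.   ]
marker 0.95 [283. 365.] [146.  99.  61.] pose [ 451.1 -340.9] yaw deg 9.7 0.078
marker 0.76 [312. 236.] [154. 105.  65.] pose [638.2  56. ] yaw deg 90.3 0.306
32.0 tcp [ 451.6 -339.5  365.4] tooly deg -80.0 toolz [ 0.002  0.005 -1.   ]
marker 0.8 [280. 189.] [118.  73.  31.] pose [ 453.1 -340.5] yaw deg 10.4 0.049
```

>>> {"op": "drive_tool", "data": {"newtons": 40, "motion": [{"dx": 0, "dy": -0.03, "dz": -0.6, "wx": 0, "wy": 0, "wz": 0, "hand": 0.2}, {"dx": 0, "dy": 0, "dz": -1, "wx": 0, "wy": 0, "wz": 0, "hand": 0.2}, {"dx": 0, "dy": 0, "dz": -1, "wx": 0, "wy": 0, "wz": 0, "hand": 0.2}, {"dx": 0, "dy": 0, "dz": -1, "wx": 0, "wy": 0, "wz": 0, "hand": 0.2}, {"dx": 0, "dy": 0, "dz": -0.8, "wx": 0, "wy": 0, "wz": 0, "hand": 0.2}, {"dx": 0, "dy": 0, "dz": -0.35, "wx": 0, "wy": 0, "wz": 0, "hand": 0.2}, {"dx": 0, "dy": 0, "dz": 0, "wx": 0, "wy": 0, "wz": 0, "hand": 0.2}, {"dx": 0, "dy": 0, "dz": 0, "wx": 0, "wy": 0, "wz": 0, "hand": -1}, {"dx": 0, "dy": 0, "dz": 0, "wx": 0, "wy": 0, "wz": 0, "hand": -1}, {"dx": 0, "dy": 0, "dz": 0, "wx": 0, "wy": 0, "wz": 0, "hand": -1}, {"dx": 0, "dy": 0, "dz": 0, "wx": 0, "wy": 0, "wz": 0, "hand": -1}, {"dx": 0, "dy": 0, "dz": 0, "wx": 0, "wy": 0, "wz": 0, "hand": -1}]}}

```text
clock: 33.02
tcp_pos: [452.0, -341.3, 177.4]
orientation: [[0.985, 0.173, 0.005], [0.173, -0.985, 0.003], [0.005, -0.002, -1.0]]
force: [-1.0, 0.4, 4.8]
finger_gap: 22.3
gripper_force: 39.6
```

>>> {"op": "drive_tool", "data": {"newtons": 50, "motion": [{"dx": 0, "dy": 0, "dz": 0.6, "wx": 0, "wy": 0, "wz": 0, "hand": -1}, {"dx": 0, "dy": 0, "dz": 1, "wx": 0, "wy": 0, "wz": 0, "hand": -1}, {"dx": 0.2, "dy": 0.3, "dz": 0.9, "wx": 0, "wy": 0, "wz": 0, "hand": -1}, {"dx": 0.44, "dy": 0.79, "dz": 0, "wx": 0, "wy": 0, "wz": 0.15, "hand": -1}, {"dx": 0.44, "dy": 0.79, "dz": 0, "wx": 0, "wy": 0, "wz": 0.15, "hand": -1}, {"dx": 0.44, "dy": 0.79, "dz": 0, "wx": 0, "wy": 0, "wz": 0.15, "hand": -1}, {"dx": 0.44, "dy": 0.79, "dz": 0, "wx": 0, "wy": 0, "wz": 0.15, "hand": -1}, {"dx": 0.44, "dy": 0.79, "dz": 0, "wx": 0, "wy": 0, "wz": 0.15, "hand": -1}, {"dx": 0.44, "dy": 0.79, "dz": 0, "wx": 0, "wy": 0, "wz": 0.15, "hand": -1}, {"dx": 0.44, "dy": 0.79, "dz": 0, "wx": 0, "wy": 0, "wz": 0.15, "hand": -1}, {"dx": 0.44, "dy": 0.79, "dz": 0, "wx": 0, "wy": 0, "wz": 0.15, "hand": -1}, {"dx": 0.44, "dy": 0.79, "dz": 0, "wx": 0, "wy": 0, "wz": 0.15, "hand": -1}]}}

```text
clock: 34.02
tcp_pos: [618.3, -43.3, 276.8]
orientation: [[0.325, 0.946, -0.001], [0.946, -0.325, 0.004], [0.003, -0.003, -1.0]]
force: [0.6, -0.0, -1.1]
finger_gap: 22.1
gripper_force: 49.1
```

>>> {"op": "drive_tool", "data": {"motion": [{"dx": 0.45, "dy": 0.785, "dz": 0, "wx": 0, "wy": 0, "wz": 0.145, "hand": -1}, {"dx": 0.45, "dy": 0.785, "dz": 0, "wx": 0, "wy": 0, "wz": 0.145, "hand": -1}, {"dx": 0.42, "dy": 0.7, "dz": 0, "wx": 0, "wy": 0, "wz": 0.13, "hand": -1}, {"dx": 0, "dy": 0, "dz": 0, "wx": 0, "wy": 0, "wz": 0, "hand": -1}, {"dx": 0, "dy": 0, "dz": 0, "wx": 0, "wy": 0, "wz": 0, "hand": -1}, {"dx": 0, "dy": 0, "dz": 0, "wx": 0, "wy": 0, "wz": 0, "hand": -1}]}}

```text
clock: 34.52
tcp_pos: [670.3, 45.3, 276.2]
orientation: [[0.008, 1.0, -0.004], [1.0, -0.008, 0.002], [0.002, -0.004, -1.0]]
force: [0.3, -0.1, -1.0]
finger_gap: 22.0
gripper_force: 49.1
```

>>> {"op": "drive_tool", "data": {"motion": [{"dx": 0.04, "dy": 0.12, "dz": -0.5, "wx": 0, "wy": 0, "wz": 0.04, "hand": -1}, {"dx": 0, "dy": 0, "dz": -0.6, "wx": 0, "wy": 0, "wz": 0, "hand": -1}, {"dx": 0, "dy": 0, "dz": -0.5, "wx": 0, "wy": 0, "wz": 0, "hand": -1}, {"dx": 0, "dy": 0, "dz": -0.3, "wx": 0, "wy": 0, "wz": 0, "hand": -1}, {"dx": 0, "dy": 0, "dz": -0.2, "wx": 0, "wy": 0, "wz": 0, "hand": -1}, {"dx": 0, "dy": 0, "dz": 0, "wx": 0, "wy": 0, "wz": 0, "hand": -1}, {"dx": 0, "dy": 0, "dz": 0, "wx": 0, "wy": 0, "wz": 0, "hand": -1}]}}

```text
clock: 35.1
tcp_pos: [672.4, 50.0, 192.7]
orientation: [[-0.023, 1.0, -0.003], [1.0, 0.023, 0.003], [0.003, -0.003, -1.0]]
force: [0.6, -0.2, 0.1]
finger_gap: 21.6
gripper_force: 49.1
```

>>> {"op": "drive_tool", "data": {"motion": [{"dx": 0, "dy": 0, "dz": 0, "wx": 0, "wy": 0, "wz": 0, "hand": -0.3}, {"dx": 0, "dy": 0, "dz": 0, "wx": 0, "wy": 0, "wz": 0, "hand": -0.3}, {"dx": 0, "dy": 0, "dz": 0, "wx": 0, "wy": 0, "wz": 0, "hand": -0.3}, {"dx": 0, "dy": 0, "dz": 0.4, "wx": 0, "wy": 0, "wz": 0, "hand": -0.3}, {"dx": 0, "dy": 0, "dz": 1, "wx": 0, "wy": 0, "wz": 0, "hand": -0.3}, {"dx": 0, "dy": 0, "dz": 1, "wx": 0, "wy": 0, "wz": 0, "hand": -0.3}, {"dx": 0, "dy": -0.3, "dz": 1, "wx": 0, "wy": 0, "wz": 0, "hand": -0.3}, {"dx": -0.3, "dy": -0.8, "dz": 1, "wx": 0, "wy": 0, "wz": 0, "hand": -0.3}, {"dx": -0.3, "dy": -0.8, "dz": 0.5, "wx": 0, "wy": 0, "wz": 0, "hand": -0.3}, {"dx": -0.3, "dy": -0.8, "dz": 0.5, "wx": 0, "wy": 0, "wz": 0, "hand": -0.3}, {"dx": 0, "dy": 0, "dz": 0, "wx": 0, "wy": 0, "wz": 0, "hand": -0.3}, {"dx": 0, "dy": 0, "dz": 0, "wx": 0, "wy": 0, "wz": 0, "hand": -0.3}]}}

```text
clock: 36.1
tcp_pos: [638.3, -53.9, 402.7]
orientation: [[-0.019, 1.0, 0.001], [1.0, 0.019, 0.002], [0.002, 0.001, -1.0]]
force: [0.1, 1.0, 0.2]
finger_gap: 29.7
gripper_force: 0.0
```

```bash
python3 look.py wrist - foot marker tin; python3 look.py side pics/sd10.png foot marker tin;python3 look.py scene pics/s10.png foot marker tin; python3 -c "
from h import *
a=cv2.imread('pics/s10.png')[130:310,120:480];cv2.imwrite('pics/s11.png',cv2.resize(a,(800,400)))"
```

```text
36.1 tcp [638.5 -51.2 401. ] tooly deg 1.3 toolz [-0.001  0.004 -1.   ]
foot 0.67 [274. 271.] [130.  61.  31.] pose [ 639.9 -163.3] yaw deg 358.1 0.066
foot 0.64 [312.  91.] [99. 61. 28.] pose [672.  63.] yaw deg 268.5 0.436
marker 0.94 [311.  90.] [99. 61. 27.] pose [673.   52.3] yaw deg 92.4 0.037
marker 0.62 [279.  86.] [96. 58. 26.] pose [636.8  54.5] yaw deg 92.7 0.045
tin 0.67 [ 41. 284.] [114.  10.   9.] pose [ 348.6 -176. ] yaw deg 31.5 0.101
tin 0.65 [ 28. 205.] [89.  7.  6.] pose [347.1 -79.3] yaw deg 145.9 0.079
36.4 tcp [638.9 -48.5 398.8] tooly deg 1.6 toolz [-0.005  0.004 -1.   ]
foot 0.75 [339. 282.] [141.  77.  54.] pose [ 642.  -158.6] yaw deg 1.3 0.208
foot 0.41 [238. 176.] [187. 186. 184.] pose [501.5 315.1] yaw deg 318.0 0.867
marker 0.71 [322. 230.] [113.  78.  51.] pose [673.   58.3] yaw deg 91.1 0.111
marker 0.67 [307. 234.] [112.  76.  49.] pose [636.6  60.1] yaw deg 93.3 0.151
marker 0.31 [337. 280.] [140.  78.  55.] pose [ 646.2 -151.9] yaw deg 341.0 0.529
tin 0.69 [217. 312.] [135.  49.  45.] pose [ 345.  -178.1] yaw deg 33.6 0.072
tin 0.58 [211. 283.] [122.  43.  39.] pose [346.5 -82.5] yaw deg 125.9 0.125
36.5 tcp [638.9 -49.7 399.2] tooly deg 1.5 toolz [-0.005  0.003 -1.   ]
foot 0.68 [198. 236.] [116.  70.  52.] pose [ 631.7 -164.1] yaw deg 185.3 0.132
foot 0.67 [314. 284.] [73. 70. 68.] pose [785.7 158.4] yaw deg 36.8 0.635
foot 0.59 [359. 189.] [135. 131. 130.] pose [509.6 306.9] yaw deg 277.2 0.905
marker 0.84 [270. 253.] [90. 67. 50.] pose [668.7  50.8] yaw deg 91.9 0.11
marker 0.73 [273. 237.] [87. 64. 47.] pose [634.   51.4] yaw deg 92.9 0.107
tin 0.58 [242. 153.] [87. 53. 50.] pose [326.1 -58.7] yaw deg 10.0 0.658
tin 0.47 [204. 150.] [113.  40.  38.] pose [ 340.5 -194.7] yaw deg 18.7 0.709
tin 0.46 [277. 245.] [89. 85. 82.] pose [631.  114.2] yaw deg 31.5 0.845
```

View pics/sd10.png

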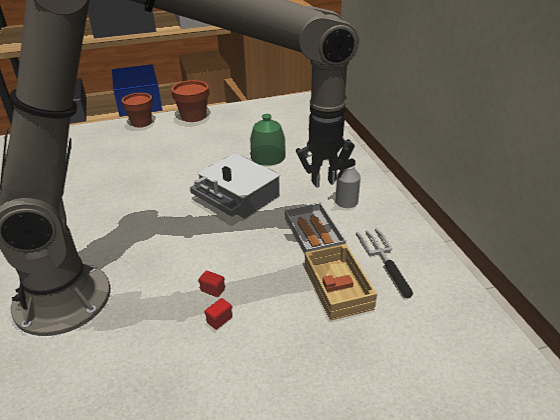

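View pics/s11.png

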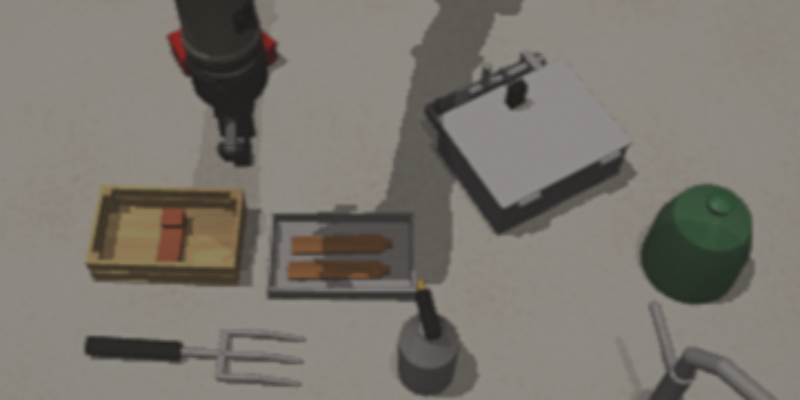

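Both views show the foot in the crate (171,235), both markers lengthwise in the tray (340,244) and (340,270), the lid shut and the bolt home, with the bystanders in place. The red look-alikes were not touched. I'm handing in.

```bash
python3 -c "
from rig import *
print(hand_in())"
```

```text
the job is handed in; nothing more can be done
None
```

I handed the job in after about 36 s of the 210 s: the one aluminium tin is in the shut and bolted seed box, both markers lie lengthwise in the tray, and the pot foot is in the crate. The cloche, mister, fork and the two red look-alike tins were left alone; the hand-in call returned no verdict.

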